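# Pack the job box on the welding bench

## Robot

A 6-joint arm with a two-finger parallel gripper is mounted at the origin on the work surface. World frame = base frame: x ahead of the robot, y to its left, z up, the work surface at z = 0. Lengths are in m, angles in rad, forces in N, time in s.
With the tool pointing down it reaches from about 0.4 to 0.925 m from the base axis. Payload 12.5 kg.
Tool frame: the origin (TCP) lies on the centre line of the jaws, within the pads' length; the fingertips stand 14 mm ahead of it and the grasp point (between the pads) lies 5 mm behind it; x points along the fingers, z is the direction in which the jaws open and shut, and the axes are right-handed (so a half turn about x gives the same grasp; the last joint's range is limited). The gripper opens to 95 mm and grips with 3 to 60 N. Pads are 20 mm wide; open, the fingers measure 119 mm over their backs; the gripper's body (75 mm by 180 mm) begins 59 mm behind the grasp point.
Start: joints at [1.184, 0.491, 1.559, -0, 1.092, -0.106], TCP at [0.173, 0.601, 0.229] pointing down, gripper open.
Joint ranges: [-3.1, 3.1], [-0.84, 2.19], [0.05, 2.79], [-1.13, 4.28], [0.06, 2.93], [-2.69, 2.69]. Speed limits (rad/s): [2.22, 2.22, 2.79, 3.14, 3.14, 3.14].

## Interface

Orientations are given as a 3x3 rotation matrix whose columns are the frame's x, y, z axes.
In Python, from station import * gives the robot as it stands.
- The arm moves only by the shell command python3 -m inch 'ROWS' [FORCE]. ROWS is JSON, a list that holds one entry, the list of rows, each a list of 7 numbers: the turn, a rotation vector about the tool's x, y, z in rad, then the shift along the tool's x, y, z in m, then the opening, from -1 (shut) to 1 (fully open). In form: [[[rx, ry, rz, x, y, z, grip], ...]]. A call has 1 to 8 rows; each row is the pose to reach, as a shift and turn from the pose commanded when the call began, along the tool's axes at that moment; what a row does not reach only later rows make up. A row lasts 1/8 s, in which the tool goes at most 62.5 mm and 10.7 degrees, less where a joint would pass 70% of its speed; a pose out of reach is approached as far as the arm can. A call with a gripper value outside its range is refused whole. The fingers move at their own pace and stop on an object; FORCE is the grip in N (left out, the last holds). Time passes only in rows, so rows that repeat a pose let the fingers close. It gives the time, the measured TCP pose, the force and the opening at its end, in the units of the state.
- read_state(): the state, without advancing time (a new reading comes with each control period).
- snapshot(name): name is "side" or "top" or "wrist"; returns (picture, depth): 480x640x3 uint8, red, green, blue; 480x640 float32, m along the optical axis (not along the pixel's ray), 0 where there is no reading.
- calibration(name): a dict with "fx", "fy", "cx", "cy" (pixels), "R" (3x3) and "t" (3): a world point X has camera coordinates R X + t. Camera axes: x right, y down, z forward; pixel columns grow to the right and rows downward; lengths in m; the calibration is good to about 2 mm. The wrist camera is an equidistant fisheye: a pixel r from the principal point sees the ray r / f radians off the axis. A picture is of the moment at which its call begins: read the wrist's pose just before it. calibration takes no time and is no camera call; for the wrist camera it gives the pose at the moment of the call.
- close_job(): hands the job in, once; it reports no verdict.
The state is a dict: "time": time; "q": joint angles; "dq": joint speeds; "effort": joint torques, N m; "eef_pos": TCP position; "tool_rot": TCP orientation; "wrist_force": force on the tool from outside, world axes, zero at the start; "moment": the same for the moment, N m; "grip_width": finger opening in m.
Only numpy, scipy, OpenCV 4.12 (cv2) and the standard library are available. Lean on these libraries where they do the work, as an engineer would, in place of code of your own. Each camera call takes 0.05 s, during which the arm holds its last target.

## Task

Pack the three pieces for the next job into the low grey box: the flat tube offcut that lies on the sloping wooden rest, the square tube offcut and the round tin. All three must end side by side, each fully down on the box floor and let go, with the flat tube lying on its narrow side (as it lies on the rest) along the box's long side, and the square tube and the tin standing upright as they stand now. Leave the other things on the bench where they are.

Things in the scene. Friction and masses are not known exactly. Their poses are not given: they have to be found in the camera images.
- box: Low open box of grey sheet metal that does not move. Outside 136 mm along its x axis, 116 mm along its y axis; walls 4 mm thick, rim 36 mm above the bench, floor 4 mm thick; inside 128 x 108 mm. Origin: centre of its underside, on the bench; z up.
- rest: Plywood rest that does not move, on a base 150 x 90 mm. Its board, 60 mm wide (along y) and 150 mm long, rises at 27 degrees towards its +x axis, from 30 mm above the bench at its low end (65 mm on the -x side of the origin) to 98 mm at its high end; its sides are open, and a lip stands 14 mm proud of the board at the low end. Origin: centre of its underside, on the bench; z up.
- rail_mid (a point): Centre of the flat tube offcut: bright steel rectangular tube with black plastic caps in both ends, 120 mm long (its x axis), 40 mm wide (its y axis), 60 mm high (its z axis), about 0.5 kg. It starts on the rest's board on one of its 40 mm wide sides, its low end against the lip: its x axis runs up the slope, so its z axis leans 27 degrees from vertical towards the rest's -x side. Point and axes are at its centre, half-way up.
- post_mid (a point): Centre of the square tube offcut: dark steel square tube standing upright, with black plastic caps at top and bottom, 60 x 60 mm (x and y axes square to its faces), 120 mm high, about 0.55 kg. The point is on its axis, 60 mm up.
- tin_mid (a point): Centre of the round tin: aluminium can with a pale band and a dark closed top, 60 mm in diameter all the way up, 110 mm high, about 0.35 kg, standing upright. The point is on its axis, 55 mm up.
- tape: Bystander: tan tape roll lying flat, 96 mm in diameter, 40 mm high, standing among the pieces. Origin: centre of its underside.
- hammer: Bystander: hammer lying on the bench, 280 mm long along its x axis. Origin: near its middle, on the bench.
- brush: Bystander: hand brush lying on the bench, 190 mm long along its x axis. Origin: near its middle, on the bench.
- clamp: Bystander: bar clamp lying flat, 300 mm long along its x axis, 22 mm high. Origin: middle of its bar, on the bench.
- flask: Bystander: upright grey bottle, 70 mm in diameter, 170 mm high. Origin: centre of its underside.
Things that resemble listed ones, but are neither listed nor needed, are in the scene too. Of the things like the part that bears rail_mid, leave any that is turquoise; of the rest the larger one is meant.

How it is judged:
By the outcome, as a careful person would: the job done as asked, in the order asked, and still so for the second after the job is handed in, with the robot touching nothing.
It also fails if it takes over 72 s, if anything falls off the work surface, if the arm or the gripper's body presses on something with over 40 N, if the wrist force passes 120 N, or if a joint passes its speed limit or range.

## Working session

There is one attempt and no reset: what is moved stays moved. The work goes in short steps, Python scripts to look and compute and a shell command to move; the robot and the scene stay as the last step left them, time stands still between calls to the robot, and variables do not carry over. Pictures are saved under pics/ and viewed, and the job is handed in when it is done.

```bash
ls; mkdir -p pics; python3 - <<'E'
from station import *
import cv2,numpy as np
s=read_state();print(s)
for n in ["top","side","wrist"]:
    c=calibration(n);print(n,c)
    p,d=snapshot(n)
    cv2.imwrite(f"pics/{n}0.png",p[:,:,::-1]);np.save(f"{n}0.npy",d)
E
```

```text
pics
{'time': 0.0, 'q': array([ 1.18440048e+00,  4.91546455e-01,  1.55947075e+00,  1.46503933e-05,
        1.09170814e+00, -1.05590919e-01]), 'dq': array([-0.00014011, -0.00218317, -0.0003436 ,  0.00040446,  0.00105501,
       -0.00029548]), 'effort': array([-3.28321194e-04, -6.12641358e+01, -2.58181965e+01,  6.92670979e-02,
        4.81551338e-02, -1.08031572e-04]), 'eef_pos': array([0.17308388, 0.6003048 , 0.22806255]), 'tool_rot': array([[-4.38900764e-04, -9.60830779e-01,  2.77135385e-01],
       [-1.04428428e-03,  2.77135701e-01,  9.60830220e-01],
       [-9.99999358e-01,  1.32300992e-04, -1.12501555e-03]]), 'wrist_force': array([ 0.29802197,  0.16680274, -0.38320144]), 'moment': array([ 0.0065642 , -0.02946677,  0.032424  ]), 'grip_width': 0.09476888575478923}
top {'fx': 469.33116873777124, 'fy': 469.33116873777124, 'cx': 319.81181127067094, 'cy': 239.8605934657211, 'R': array([[-0.01451136, -0.99981272,  0.0128044 ],
       [-0.98256116,  0.01188454, -0.1855595 ],
       [ 0.18537257, -0.01527383, -0.9825496 ]]), 't': array([-0.01373776,  0.6029351 ,  1.22107052])}
side {'fx': 609.0043080267769, 'fy': 609.0043080267769, 'cx': 319.06807601022103, 'cy': 224.25054382726927, 'R': array([[-0.9994588 , -0.02803841, -0.01720315],
       [-0.00708532,  0.69418089, -0.71976572],
       [ 0.03212318, -0.71925429, -0.69400386]]), 't': array([0.61322482, 0.062223  , 1.45877708])}
wrist {'fx': 371.64829954431775, 'fy': 371.64829954431775, 'cx': 320.17045015437577, 'cy': 243.25957471230672, 'R': array([[ 2.77624714e-01,  9.60689313e-01, -7.49346062e-04],
       [ 9.32615797e-01, -2.69324540e-01,  2.40191731e-01],
       [ 2.30547812e-01, -6.73820127e-02, -9.70725178e-01]]), 't': array([-0.62497933, -0.02714242,  0.38993003])}
```

View pics/top0.png

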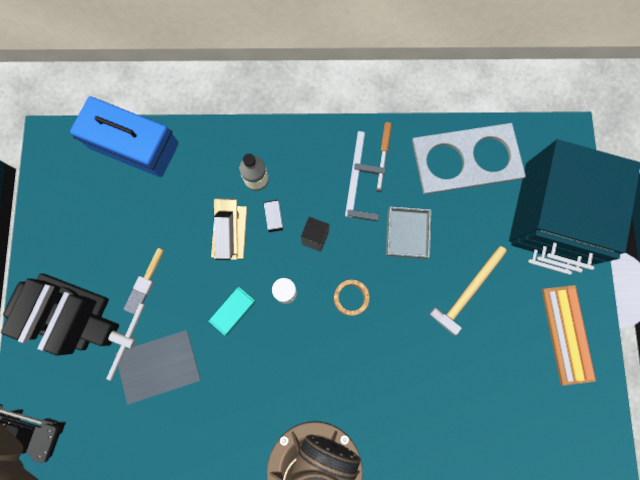

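View pics/side0.png

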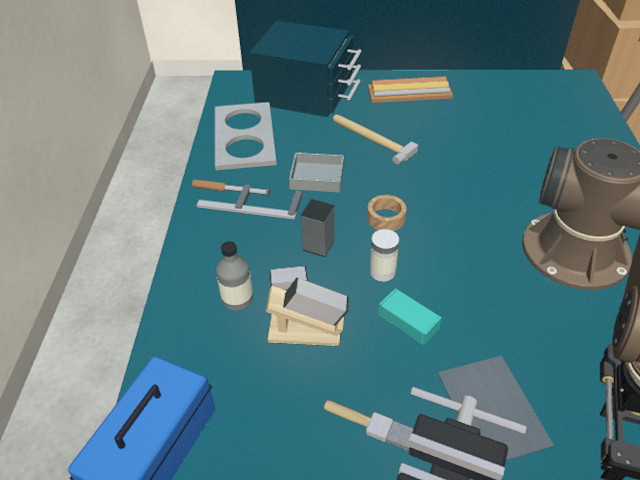

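View pics/wrist0.png

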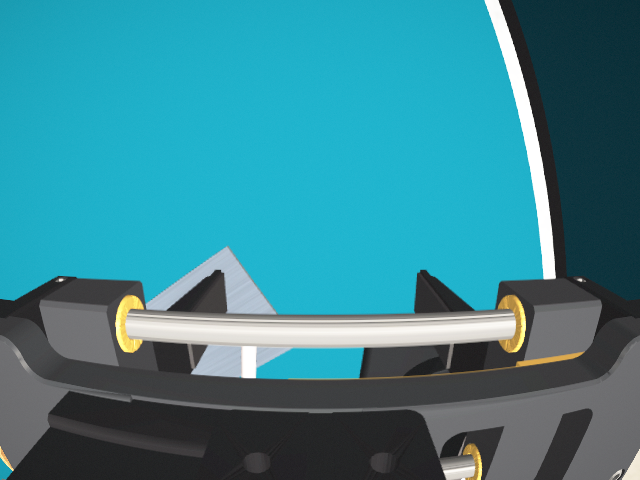

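The top view shows the rest with the flat tube at (225,230), a small decoy at (273,215), a turquoise decoy at (232,311), the post at (315,234), the tin at (284,291), the tape at (351,297) and the box at (408,232). Next I measure them from the depth images.

```bash
cat > h.py <<'E'
import numpy as np, cv2
def cloud(d,c):
    v,u=np.mgrid[0:480,0:640]
    P=np.stack([(u-c['cx'])/c['fx']*d,(v-c['cy'])/c['fy']*d,d],-1)
    W=(P-c['t'])@c['R']
    W[d==0]=np.nan
    return W
E
python3 - <<'E'
from station import *
from h import *
cl={}
for n in ["top","side"]:
    cl[n]=cloud(np.load(n+"0.npy"),calibration(n))
def reg(n,u0,v0,u1,v1,z0,z1):
    W=cl[n][v0:v1,u0:u1].reshape(-1,3); return W[(W[:,2]>z0)&(W[:,2]<z1)]
def rect(P): 
    r=cv2.minAreaRect((P[:,:2]*1000).astype(np.float32)); return [np.round(x,1) for x in (r[0],r[1],r[2])],len(P),np.median(P,0).round(4)
A=dict(top=dict(post=(295,212,335,255),tin=(268,272,302,308),box=(380,200,440,262),rest=(200,190,250,265),tape=(328,275,375,320)),
 side=dict(post=(295,195,340,260),tin=(362,225,405,285),box=(285,148,350,195),rest=(260,275,352,350),tape=(362,190,412,235)))
for n in A:
  for k,a in A[n].items():
    for lo,hi in {'post':[(.112,.13)],'tin':[(.1,.12)],'box':[(.03,.042),(0.001,.01)],'tape':[(.034,.046)],'rest':[(.005,.3)]}[k]:
        P=reg(n,*a,lo,hi)
        print(n,k,rect(P) if len(P)>4 else len(P), np.nanmedian(P[:,2]))
W=cl['top']; print("bench z",np.nanmedian(W[340:360,300:340,2]),np.nanmedian(cl['side'][300:320,440:460,2]))
# heights picture of rest
H=np.clip(np.nan_to_num(W[180:275,190:300,2])*1000,0,255).astype(np.uint8)
a=cv2.resize(H,None,fx=5,fy=5,interpolation=0)
b=cv2.resize(cv2.imread('pics/top0.png')[180:275,190:300],None,fx=5,fy=5,interpolation=2)
cv2.imwrite('pics/restH.png',np.vstack([cv2.applyColorMap(a,2),b])[:, :])
c=cv2.resize(cv2.imread('pics/side0.png')[190:350,230:430],None,fx=4,fy=4,interpolation=2)
cv2.imwrite('pics/sidezoom.png',c[:600])
b=cv2.resize(cv2.imread('pics/top0.png')[180:330,190:380],None,fx=4,fy=4,interpolation=2)
cv2.imwrite('pics/topzoom.png',b)
E
```

```text
top post ([array([617.6,  -7.3]), array([59.5, 60. ]), np.float64(67.9)], 518, array([ 0.617 , -0.0065,  0.1192])) 0.11924346581899012
top tin ([array([466.4,  75. ]), array([56.5, 56.5]), np.float64(89.8)], 435, array([0.4661, 0.075 , 0.1091])) 0.1091218106677329
top box ([array([ 629.3, -270.1]), array([116.9, 137.5]), np.float64(84.8)], 294, array([ 0.6286, -0.2759,  0.0349])) 0.03489679737594886
top box ([array([ 638.1, -280. ]), array([173.1, 180. ]), np.float64(88.7)], 1772, array([ 0.6344, -0.2748,  0.0037])) 0.0037239513273464413
top rest ([array([651.4, 251.1]), array([208.8, 131.7]), np.float64(1.8)], 1898, array([0.629 , 0.2198, 0.0876])) 0.08763045778245662
top tape ([array([ 449.8, -104.2]), array([92.4, 94.5]), np.float64(88.7)], 428, array([ 0.4485, -0.1049,  0.0392])) 0.03915491520495829
side post ([array([615.1,  -6.7]), array([66.5, 61.8]), np.float64(69.3)], 524, array([ 0.6147, -0.0038,  0.1194])) 0.11942180223340573
side tin ([array([463.8,  76.6]), array([60.7, 62.9]), np.float64(25.3)], 495, array([0.4641, 0.0793, 0.1095])) 0.10948793918024624
side box ([array([ 626.3, -268.4]), array([128. , 136.7]), np.float64(85.5)], 324, array([ 0.622 , -0.2605,  0.0345])) 0.03453187849548353
side box ([array([ 629.5, -296.1]), array([184.7, 208.7]), np.float64(0.5)], 1236, array([ 0.6267, -0.2897,  0.0037])) 0.003664244672047485
side rest ([array([637.2, 199.9]), array([201.8, 193.7]), np.float64(4.9)], 4654, array([0.6373, 0.253 , 0.067 ])) 0.06703031835915998
side tape ([array([ 446.2, -103.4]), array([97. , 95.4]), np.float64(60.1)], 429, array([ 0.4457, -0.1026,  0.0391])) 0.03905392778970621
bench z -0.000884806634191726 0.00036076251274841164
```

View pics/topzoom.png

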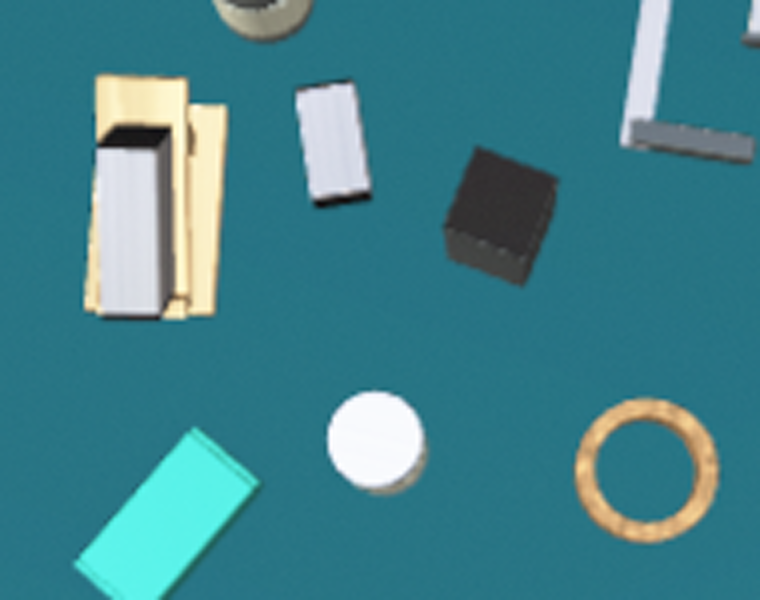

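View pics/sidezoom.png

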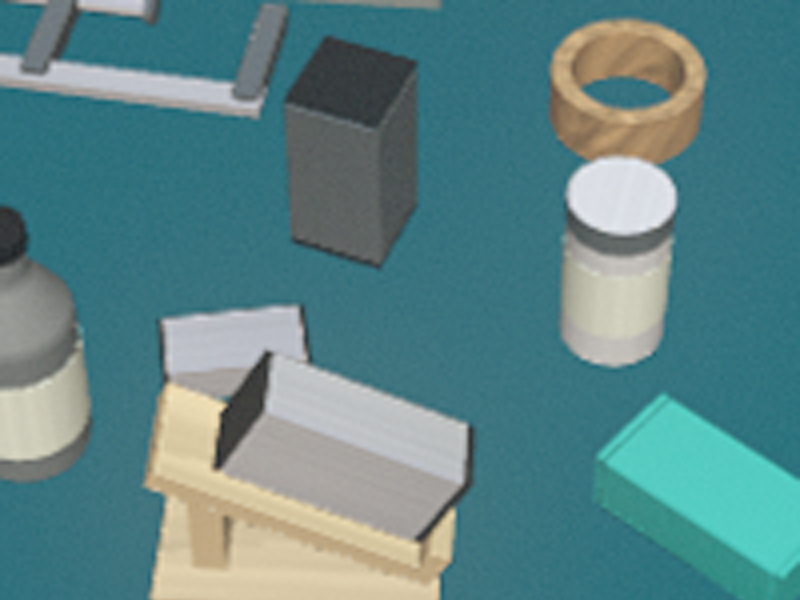

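```bash
python3 - <<'E'
from station import *
from h import *
cl={n:cloud(np.load(n+"0.npy"),calibration(n)) for n in ["top","side"]}
for n,a in dict(top=(205,200,240,265),side=(260,275,352,340)).items():
    W=cl[n][a[1]:a[3],a[0]:a[2]]
    dx=np.gradient(W,axis=1);dy=np.gradient(W,axis=0)
    N=np.cross(dx,dy);N/=np.linalg.norm(N,axis=2,keepdims=True)
    N*=np.sign(N[...,2:3])
    P=W.reshape(-1,3);N=N.reshape(-1,3)
    for yaw in [0]:
        n0=np.array([-.454,0,.891])
        m=(N@n0>.95)&(P[:,2]>.05)
        h=P[m]@n0
        hh,e=np.histogram(h,bins=60); k=np.argsort(hh)[-4:]
        print(n,m.sum(),[(e[i].round(4),hh[i]) for i in k])
        # top plane = highest cluster
        top=h>h.max()-.02
        Q=P[m][top]; 
        for _ in range(3):
            c=Q.mean(0); nn=np.linalg.svd(Q-c)[2][2]; nn*=np.sign(nn[2])
            Q=P[(abs((P-c)@nn)<.003)]
        print('normal',nn.round(4),'tilt',np.degrees(np.arccos(nn[2])),'dir',np.degrees(np.arctan2(-nn[1],-nn[0])),len(Q))
        ux=np.array([-nn[0],-nn[1],0]);ux/=np.linalg.norm(ux)
        ex=np.cross(np.cross(nn,ux),nn); ex/=np.linalg.norm(ex); ey=np.cross(nn,ex)
        L=np.c_[(Q-c)@ex,(Q-c)@ey]*1000
        r=cv2.minAreaRect(L.astype(np.float32)); print(r)
        ctr=c+ex*r[0][0]/1e3+ey*r[0][1]/1e3
        print('topcentre',ctr,'centre',ctr-.03*nn)
    
# box rim
for n,a in dict(top=(380,200,440,262),side=(285,148,350,195)).items():
    P=cl[n][a[1]:a[3],a[0]:a[2]].reshape(-1,3); P=P[(P[:,2]>.031)&(P[:,2]<.042)]
    def cost(p):
        th=np.radians(p[2]);d=(P[:,:2]-p[:2])
        x=d@[np.cos(th),np.sin(th)];y=d@[-np.sin(th),np.cos(th)]
        r=np.maximum(abs(x)-.066,abs(y)-.056)
        return np.clip(r/.002,-4,4)
    from scipy.optimize import least_squares
    s=least_squares(cost,[.628,-.27,-5.],x_scale=[.001,.001,1],diff_step=1e-4,loss='soft_l1');print(n,'box',s.x.round(4),s.cost,len(P))
E
```

```text
top 117 [(np.float64(-0.175), np.int64(11)), (np.float64(-0.1773), np.int64(13)), (np.float64(-0.1738), np.int64(13)), (np.float64(-0.1762), np.int64(15))]
normal [-0.4513  0.022   0.8921] tilt 26.861154404754895 dir -2.784959172803686 545
((-1.6149330139160156, -0.2279224395751953), (39.66948699951172, 121.41365814208984), 89.3411865234375)
topcentre [0.60184018 0.23477556 0.11021081] centre [0.61537907 0.23411696 0.08344769]
side 240 [(np.float64(-0.2334), np.int64(18)), (np.float64(-0.1743), np.int64(37)), (np.float64(-0.172), np.int64(41)), (np.float64(-0.1732), np.int64(45))]
normal [-0.4508  0.0267  0.8922] tilt 26.847693074643736 dir -3.3886167631209037 790
((-1.5392303466796875, -0.6724491119384766), (120.7500991821289, 44.06061935424805), 0.43707790970802307)
topcentre [0.59873762 0.23579283 0.11092373] centre [0.61226254 0.23499199 0.08415742]
top box [ 0.6288 -0.2698 -5.2303] 56.52509530994318 282
side box [ 0.626  -0.269  -4.6819] 149.39611421789022 293
```

```bash
cat >> h.py <<'E'
from scipy.spatial.transform import Rotation as Ro
def frame(x,z):
    x=np.array(x,float);x/=np.linalg.norm(x);z=np.array(z,float);z-=x*(x@z);z/=np.linalg.norm(z)
    return np.c_[x,np.cross(z,x),z]
def down(az): a=np.radians(az);return frame([0,0,-1],[np.cos(a),np.sin(a),0])
def delta(s,p,R):
    T=s['tool_rot'];rv=Ro.from_matrix(T.T@R).as_rotvec();sh=T.T@(np.array(p)-s['eef_pos'])
    print('rot',rv.round(4),'|',np.degrees(np.linalg.norm(rv)).round(1),'deg  shift',sh.round(4),np.linalg.norm(sh).round(3))
RN=np.array([-.451,.0240,.892]);RTOP=np.array([.6005,.2350,.1105])
RR=frame(-RN,[.0524,.9986,0])
E
python3 - <<'E'
from station import *
from h import *
s=read_state()
print(RR)
delta(s,RTOP+.09*RN,RR)
E
```

```text
[[ 4.51080976e-01 -8.90934472e-01  5.25520648e-02]
 [-2.40043092e-02  4.67504169e-02  9.98618141e-01]
 [-8.92160157e-01 -4.51719122e-01 -2.98042802e-04]]
rot [-0.2239 -0.054  -0.4668] | 29.8 deg  shift [ 0.0376 -0.4723 -0.2418] 0.532
```

```bash
python3 -m inch '[[[-0.07,-0.02,-0.15,0.0,-0.06,-0.03,1],[-0.15,-0.035,-0.3,0.01,-0.12,-0.06,1],[-0.2239,-0.054,-0.4668,0.0376,-0.4723,-0.2418,1],[-0.2239,-0.054,-0.4668,0.0376,-0.4723,-0.2418,1],[-0.2239,-0.054,-0.4668,0.0376,-0.4723,-0.2418,1],[-0.2239,-0.054,-0.4668,0.0376,-0.4723,-0.2418,1],[-0.2239,-0.054,-0.4668,0.0376,-0.4723,-0.2418,1],[-0.2239,-0.054,-0.4668,0.0376,-0.4723,-0.2418,1]]]' 40
python3 - <<'E'
from station import *
from h import *
s=read_state()
delta(s,RTOP+.09*RN,RR)
E
```

```text
time: 1.15
eef_pos: [0.5379, 0.2578, 0.1933]
tool_rot: [[0.452, -0.891, 0.053], [-0.023, 0.047, 0.999], [-0.892, -0.452, 0.001]]
wrist_force: [0.5, 0.7, -0.2]
grip_width: 0.0952
rot [-0.0004  0.0008  0.0006] | 0.1 deg  shift [ 0.0126 -0.0194 -0.0194] 0.03
```

```bash
python3 -m inch '[[[0,0,0,0.0126,-0.0194,-0.0194,1],[0,0,0,0.0126,-0.0194,-0.0194,1],[0,0,0,0.0126,-0.0194,-0.0194,1]]]'
python3 - <<'E'
from station import *
from h import *
s=read_state()
delta(s,RTOP+.09*RN,RR)
delta(s,RTOP-.009*RN,RR)
p,d=snapshot('wrist');cv2.imwrite('pics/w1.png',p[:,:,::-1])
E
```

```text
time: 1.52
eef_pos: [0.558, 0.2391, 0.1907]
tool_rot: [[0.451, -0.891, 0.053], [-0.023, 0.047, 0.999], [-0.892, -0.452, 0.0]]
wrist_force: [-0.6, -0.4, 0.3]
grip_width: 0.0953
rot [-0.0003  0.0007 -0.0002] | 0.0 deg  shift [ 0.0008 -0.0018 -0.0018] 0.003
rot [-0.0003  0.0007 -0.0002] | 0.0 deg  shift [ 0.0998 -0.0018 -0.0019] 0.1
```

View pics/w1.png

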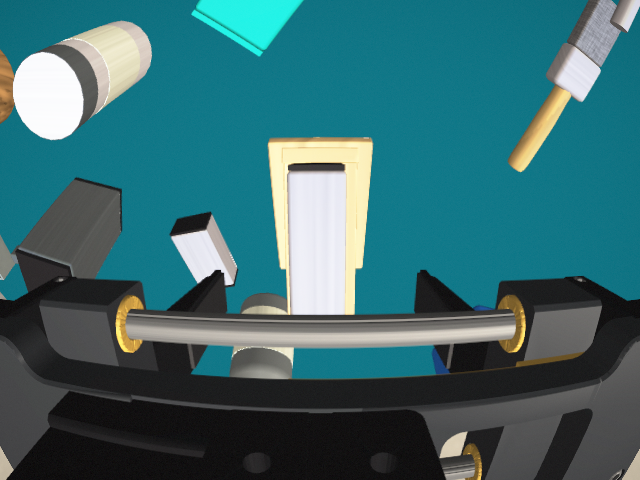

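The wrist view has the rail at columns 288–345, between the fingers and parallel to the tool. I'm descending along its normal.

```bash
python3 -m inch '[[[0,0,0,0.04,-0.0015,-0.0018,1],[0,0,0,0.08,-0.0018,-0.0018,1],[0,0,0,0.0998,-0.0018,-0.0018,1],[0,0,0,0.0998,-0.0018,-0.0018,1],[0,0,0,0.0998,-0.0018,-0.0018,0.2],[0,0,0,0.0998,-0.0018,-0.0018,-0.5],[0,0,0,0.0998,-0.0018,-0.0018,-1],[0,0,0,0.0998,-0.0018,-0.0018,-1]]]' 40
python3 - <<'E'
from station import *
from h import *
s=read_state()
delta(s,RTOP-.009*RN,RR)
E
```

```text
time: 2.58
eef_pos: [0.6051, 0.2347, 0.1031]
tool_rot: [[0.452, -0.891, 0.052], [-0.023, 0.047, 0.999], [-0.892, -0.452, 0.001]]
wrist_force: [-0.2, -0.3, 0.3]
grip_width: 0.0608
rot [-0.0004  0.001   0.0008] | 0.1 deg  shift [0.0003 0.0008 0.0001] 0.001
```

```bash
python3 -m inch '[[[0,0,0,0,0,0,-1],[0,0,0,0,0,0,-1],[0,0,0,0,0,0,-1],[0,0,0,0,0,0,-1]]]' 45
python3 - <<'E'
from station import *
s=read_state();print(s['grip_width'],s['wrist_force'],s['moment'],s['eef_pos'])
E
```

```text
time: 3.08
eef_pos: [0.6051, 0.2345, 0.1026]
tool_rot: [[0.451, -0.891, 0.053], [-0.023, 0.047, 0.999], [-0.892, -0.452, 0.001]]
wrist_force: [-0.3, -0.4, 0.4]
grip_width: 0.0396
0.03960514012335844 [-0.28221508 -0.38934487  0.42962519] [-0.04309958  0.26815761 -0.06408679] [0.60507304 0.23454778 0.10261743]
```

```bash
cat >> h.py <<'E'
BOX=np.array([.6275,-.2695]);BA=-5.0
def bx(x,y):
    a=np.radians(BA);return BOX+np.array([[np.cos(a),-np.sin(a)],[np.sin(a),np.cos(a)]])@[x,y]
E
python3 -m inch '[[[0,0,0,-0.03,0,0,-1],[0,0,0,-0.07,0,0,-1],[0,0,0,-0.12,0,0,-1],[0,0,0,-0.15,0,0,-1],[0,0,0,-0.15,0,0,-1]]]'
python3 - <<'E'
from station import *
from h import *
s=read_state();print(s['grip_width'],s['wrist_force'],s['moment'])
print(bx(0,-.0315))
delta(s,[*bx(0,-.0315),.24],down(90+BA))
E
```

```text
time: 3.7
eef_pos: [0.537, 0.2384, 0.2378]
tool_rot: [[0.453, -0.89, 0.052], [-0.022, 0.047, 0.999], [-0.891, -0.454, 0.002]]
wrist_force: [-0.0, -0.9, -5.5]
grip_width: 0.0393
0.039268901937256906 [-0.00885404 -0.90330302 -5.54260959] [ 0.14004782  0.70600701 -0.00548332]
[ 0.62475459 -0.30088013]
rot [0.0341 0.0099 0.4708] | 27.1 deg  shift [ 0.0498 -0.1045 -0.534 ] 0.546
```

```bash
python3 -m inch '[[[0,0,0.1,0,-0.01,-0.03,-1],[0.01,0,0.25,0.01,-0.03,-0.08,-1],[0.02,0,0.4,0.03,-0.07,-0.13,-1],[0.0341,0.0099,0.4708,0.035,-0.08,-0.19,-1],[0.0341,0.0099,0.4708,0.04,-0.09,-0.25,-1],[0.0341,0.0099,0.4708,0.045,-0.1,-0.31,-1],[0.0341,0.0099,0.4708,0.0498,-0.1045,-0.37,-1],[0.0341,0.0099,0.4708,0.0498,-0.1045,-0.43,-1]]]'
python3 -m inch '[[[0,0,0,0,0,-0.05,-1],[0,0,0,0,0,-0.09,-1],[0,0,0,0,0,-0.103,-1],[0,0,0,0,0,-0.104,-1],[0,0,0,0,0,-0.104,-1]]]'
python3 - <<'E'
from station import *
from h import *
s=read_state();print(s['grip_width'],s['wrist_force'],s['moment'])
delta(s,[*bx(0,-.0315),.24],down(90+BA))
for n in ["top","side"]:
    c=calibration(n);p,d=snapshot(n);np.save(n+"1.npy",d)
    cv2.imwrite(f"pics/{n}1.png",p[:,:,::-1])
p,d=snapshot('wrist');cv2.imwrite(f"pics/w2.png",p[:,:,::-1])
t,b=[cv2.imread(f"pics/{n}1.png") for n in ["top","side"]]
cv2.imwrite('pics/z1.png',np.hstack([cv2.resize(t[180:330,340:490],None,fx=2.6,fy=2.6),cv2.resize(b[80:230,230:380],None,fx=2.6,fy=2.6)]))
E
```

```text
time: 4.7
eef_pos: [0.6302, -0.2001, 0.2359]
tool_rot: [[-0.005, -0.996, 0.089], [-0.001, 0.089, 0.996], [-1.0, 0.005, -0.001]]
wrist_force: [1.8, -0.5, -4.4]
grip_width: 0.0397
time: 5.32
eef_pos: [0.6214, -0.2999, 0.2383]
tool_rot: [[-0.003, -0.996, 0.087], [-0.0, 0.087, 0.996], [-1.0, 0.003, -0.001]]
wrist_force: [-0.7, -0.1, -5.1]
grip_width: 0.0399
0.03988353827210292 [-0.6981419  -0.10714745 -5.11525287] [ 0.07818693 -0.08587648 -0.00332728]
rot [ 0.0002 -0.0006 -0.0029] | 0.2 deg  shift [-0.0017 -0.0034 -0.0007] 0.004
```

View pics/z1.png

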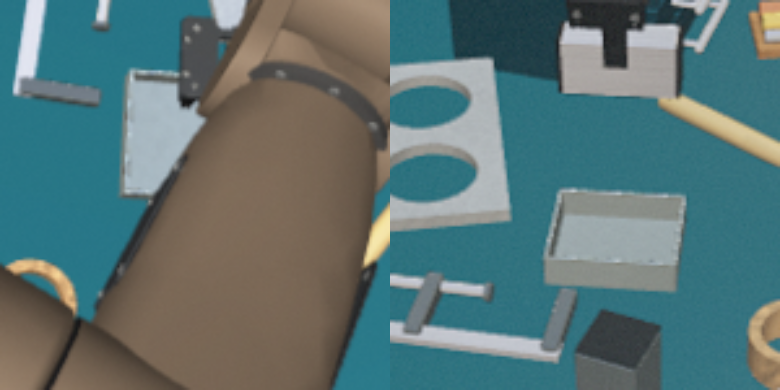

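View pics/w2.png

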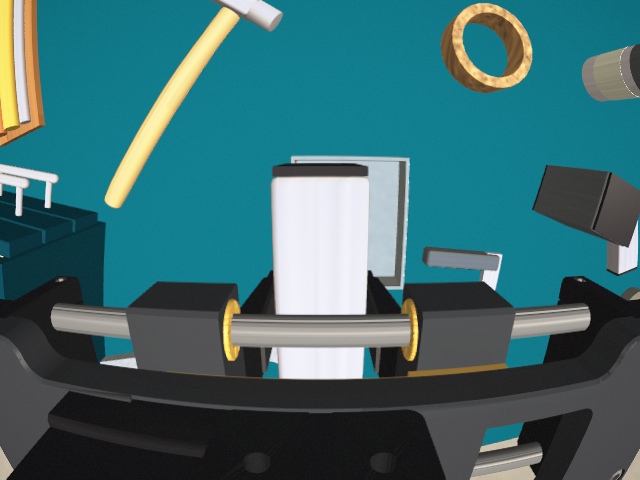

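```bash
python3 - <<'E'
from station import *
from h import *
s=read_state()
W=cloud(np.load('side1.npy'),calibration('side'))
P=W[80:125,285:350].reshape(-1,3)
P=P[(P[:,2]>.16)&(P[:,2]<.215)]
a=np.radians(BA);ex=np.array([np.cos(a),np.sin(a)]);ey=np.array([-np.sin(a),np.cos(a)])
x=(P[:,:2]-BOX)@ex;y=(P[:,:2]-BOX)@ey
print(len(P),'tcp x_b,y_b',(s['eef_pos'][:2]-BOX)@ex,(s['eef_pos'][:2]-BOX)@ey)
m=abs(y-np.median(y))<.006;x=x[m];y=y[m];z=P[m,2]
print(np.median(y),x.min(),x.max(),(x.min()+x.max())/2,'slope deg',np.degrees(np.polyfit(x,y,1)[0]),np.percentile(z,[1,50,99]))
for zz in np.arange(.165,.215,.01):
    k=abs(z-zz)<.004; print(zz.round(3),k.sum(),x[k].min().round(4),x[k].max().round(4))
# bottom edge
allP=W[80:125,285:350].reshape(-1,3);
q=(allP[:,:2]-BOX)@ey; k=abs(q-np.median(y))<.006; 
for x0 in (-.05,0,.05):
    kk=k&(abs((allP[:,:2]-BOX)@ex-x0-np.mean([x.min(),x.max()]))<.008); print(x0,allP[kk,2].min(),allP[kk,2].max())
E
```

```text
394 tcp x_b,y_b -0.0032311809845323113 -0.03074850639711069
-0.010996847056472702 -0.06465020785091828 0.05346099102945484 -0.00559460841073172 slope deg -0.09962111719985936 [0.19024412 0.20247039 0.21469016]Traceback (most recent call last):
  File "<stdin>", line 13, in <module>
    return umr_minimum(a, axis, None, out, keepdims, initial, where)
ValueError: zero-size array to reduction operation minimum which has no identity
```

```bash
python3 - <<'E'
from station import *
from h import *
s=read_state()
delta(s,[*bx(.0005,-.0315),.11],down(90+BA))
E
```

```text
rot [ 0.0009 -0.0011 -0.0019] | 0.1 deg  shift [ 0.1291 -0.004  -0.0006] 0.129
```

```bash
python3 -m inch '[[[0,-0.001,-0.002,0.05,-0.004,-0.0006,-1],[0,-0.001,-0.002,0.1,-0.004,-0.0006,-1],[0,-0.001,-0.002,0.129,-0.004,-0.0006,-1],[0,-0.001,-0.002,0.129,-0.004,-0.0006,-1],[0,-0.001,-0.002,0.129,-0.004,-0.0006,-1]]]'
python3 - <<'E'
from station import *
from h import *
s=read_state()
delta(s,[*bx(.0005,-.0315),.059],down(90+BA))
p,d=snapshot('side');cv2.imwrite('pics/s2.png',cv2.resize(p[100:250,240:400,::-1],None,fx=4,fy=4,interpolation=2))
E
```

```text
time: 6.1
eef_pos: [0.6258, -0.3021, 0.1118]
tool_rot: [[0.002, -0.996, 0.087], [-0.001, 0.087, 0.996], [-1.0, -0.002, -0.001]]
wrist_force: [-0.4, -0.5, -4.4]
grip_width: 0.0397
rot [ 0.0001 -0.0012  0.0021] | 0.1 deg  shift [0.0528 0.0007 0.0012] 0.053
```

View pics/s2.png

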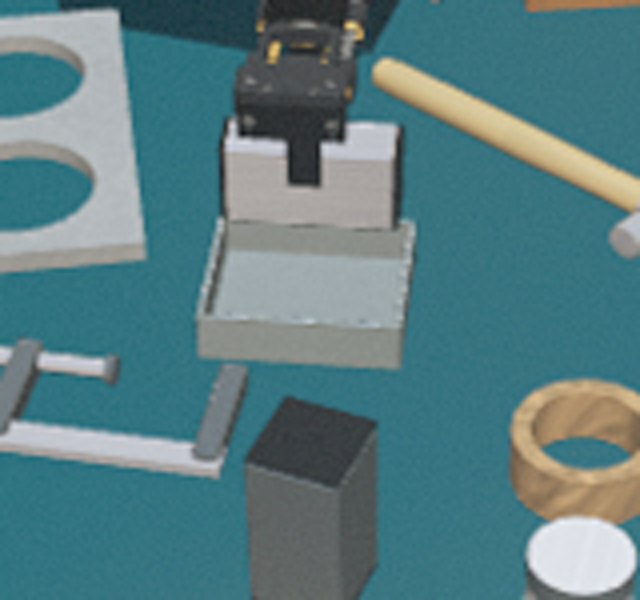

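```bash
python3 - <<'E'
from station import *
from h import *
s=read_state();c=calibration('side')
p,d=snapshot('side')
# overlay predicted edges
a=np.radians(BA)
def pj(xb,yb,z,off):
    w=np.array([*(bx(xb,yb)+off),z]);q=c['R']@w+c['t'];return q[0]/q[2]*c['fx']+c['cx'],q[1]/q[2]*c['fy']+c['cy']
img=cv2.resize(p[100:200,270:370,::-1],None,fx=6,fy=6,interpolation=2).copy()
def L(A,B,col,off):
    f=lambda t:tuple(int(round((t[i]+.5-(270,100)[i])*6)) for i in (0,1)); cv2.line(img,f(pj(*A,off)),f(pj(*B,off)),col,1)
bo=np.array([-.0015,.0005])
for z in (.036,):
  for hx,hy in((.068,.058),(.064,.054)):
    for A,B in(((-hx,-hy),(hx,-hy)),((hx,-hy),(hx,hy)),((hx,hy),(-hx,hy)),((-hx,hy),(-hx,-hy))): L((*A,z),(*B,z),(0,0,255),bo)
tb=s['eef_pos'][:2]-BOX;x0=tb@[np.cos(a),np.sin(a)];y0=tb@[-np.sin(a),np.cos(a)];z=s['eef_pos'][2]
print(x0,y0,z)
for zz in(z+.009,z-.051):
    L((x0-.06,y0+.02,zz),(x0+.06,y0+.02,zz),(255,0,0),bo)
for e in(-.06,.06): L((x0+e,y0+.02,z+.009),(x0+e,y0+.02,z-.051),(255,0,0),bo)
cv2.imwrite('pics/s3.png',img)
E
```

```text
0.0011568539136086555 -0.03272909670671066 0.11211649949775156
```

View pics/s3.png

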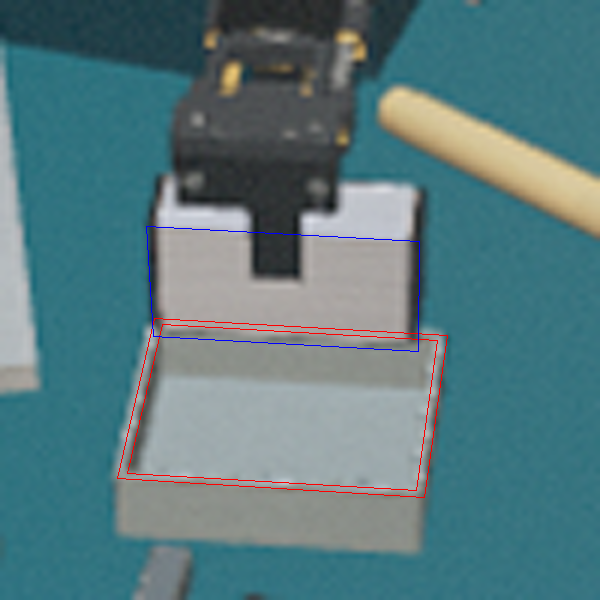

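```bash
python3 - <<'E'
from station import *
from h import *
out=[]
for n,(u0,v0),off in (("top",(370,195),(.0013,-.0003)),("side",(280,140),(-.0015,.0005))):
    c=calibration(n);p=cv2.imread(f"pics/{n}0.png")
    img=cv2.resize(p[v0:v0+70,u0:u0+75],None,fx=8,fy=8,interpolation=2).copy(); raw=img.copy()
    def pj(xb,yb,z):
        w=np.array([*(bx(xb,yb)+off),z]);q=c['R']@w+c['t'];return int(round((q[0]/q[2]*c['fx']+c['cx']+.5-u0)*8)),int(round((q[1]/q[2]*c['fy']+c['cy']+.5-v0)*8))
    for hx,hy in((.068,.058),(.064,.054)):
        pts=[(-hx,-hy),(hx,-hy),(hx,hy),(-hx,hy)]
        cv2.polylines(img,[np.array([pj(*q,.036) for q in pts])],True,(0,0,255),1)
    out.append(img); cv2.imwrite(f'pics/bx_{n}.png',img)
E
```

```text
(no output)
```

View pics/bx_top.png

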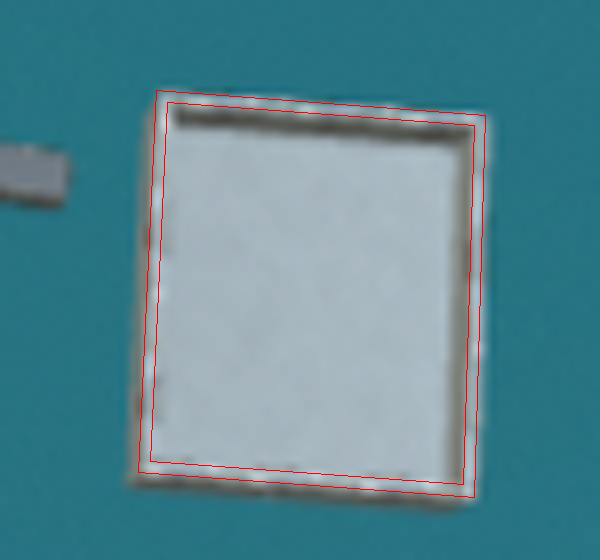

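View pics/bx_side.png

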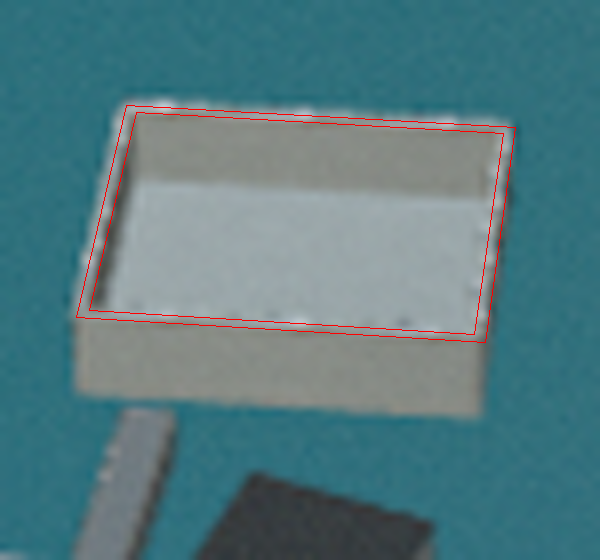

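```bash
python3 - <<'E'
from station import *
from h import *
s=read_state();c=calibration('side')
p,d=snapshot('side');W=cloud(d,c);np.save('side2.npy',d)
a=np.radians(BA);ex=np.array([np.cos(a),np.sin(a)]);ey=np.array([-np.sin(a),np.cos(a)])
X=(W[...,:2]-BOX)@ex*1e3;Y=(W[...,:2]-BOX)@ey*1e3;Z=W[...,2]*1e3
print(s['eef_pos'])
for u in (302,306,330,334):
    print(u,[(v,int(X[v,u]),int(Y[v,u]),int(Z[v,u])) for v in range(124,162,2)])
for v in (138,144,150):
    print(v,[(u,int(X[v,u]),int(Y[v,u]),int(Z[v,u])) for u in list(range(292,302))+list(range(334,345))])
E
```

```text
[ 0.62572627 -0.30223694  0.11209426]Traceback (most recent call last):
  File "<stdin>", line 9, in <module>
ValueError: cannot convert float NaN to integer
```

```bash
python3 - <<'E'
from station import *
from h import *
c=calibration('side')
W=cloud(np.load('side2.npy'),c)
a=np.radians(BA);ex=np.array([np.cos(a),np.sin(a)]);ey=np.array([-np.sin(a),np.cos(a)])
X=(W[...,:2]-BOX)@ex*1e3;Y=(W[...,:2]-BOX)@ey*1e3;Z=W[...,2]*1e3
f=lambda v,u:tuple(np.round([X[v,u],Y[v,u],Z[v,u]],0).tolist())
for u in (304,332):
    print(u,[(v,f(v,u)) for v in range(124,162,2)])
for v in (140,146,150):
    print(v,[(u,f(v,u)) for u in list(range(293,299))+list(range(336,343))])
E
```

```text
304 [(124, (21.0, 54.0, 211.0)), (126, (20.0, 59.0, 208.0)), (128, (21.0, 54.0, 199.0)), (130, (22.0, 49.0, 190.0)), (132, (22.0, 49.0, 184.0)), (134, (23.0, 48.0, 177.0)), (136, (33.0, -17.0, 123.0)), (138, (33.0, -13.0, 120.0)), (140, (33.0, -12.0, 115.0)), (142, (32.0, -7.0, 111.0)), (144, (34.0, -16.0, 98.0)), (146, (34.0, -14.0, 93.0)), (148, (34.0, -15.0, 85.0)), (150, (35.0, -16.0, 78.0)), (152, (35.0, -14.0, 73.0)), (154, (35.0, -13.0, 67.0)), (156, (42.0, -57.0, 26.0)), (158, (42.0, -57.0, 19.0)), (160, (42.0, -55.0, 13.0))]
332 [(124, (-16.0, -257.0, -1.0)), (126, (-18.0, -244.0, 1.0)), (128, (-18.0, -236.0, -1.0)), (130, (-19.0, -225.0, -0.0)), (132, (-38.0, -40.0, 125.0)), (134, (-39.0, -35.0, 122.0)), (136, (-40.0, -28.0, 120.0)), (138, (-41.0, -15.0, 123.0)), (140, (-41.0, -14.0, 118.0)), (142, (-41.0, -13.0, 112.0)), (144, (-41.0, -17.0, 102.0)), (146, (-41.0, -14.0, 98.0)), (148, (-41.0, -12.0, 93.0)), (150, (-41.0, -13.0, 86.0)), (152, (-41.0, -9.0, 83.0)), (154, (-41.0, -15.0, 71.0)), (156, (-41.0, -15.0, 64.0)), (158, (-36.0, -57.0, 25.0)), (160, (-36.0, -60.0, 15.
[... 449 characters left out ...]
)), (295, (58.0, -11.0, 94.0)), (296, (57.0, -20.0, 87.0)), (297, (52.0, -11.0, 94.0)), (298, (51.0, -16.0, 90.0)), (336, (-52.0, -11.0, 102.0)), (337, (-54.0, -15.0, 98.0)), (338, (-57.0, -10.0, 103.0)), (339, (-59.0, -16.0, 98.0)), (340, (-61.0, -23.0, 93.0)), (341, (-54.0, -144.0, 3.0)), (342, (-56.0, -149.0, -0.0))]
150 [(293, (82.0, -110.0, 5.0)), (294, (80.0, -117.0, -1.0)), (295, (59.0, -14.0, 78.0)), (296, (57.0, -17.0, 76.0)), (297, (54.0, -18.0, 75.0)), (298, (50.0, -11.0, 81.0)), (336, (-52.0, -15.0, 85.0)), (337, (-54.0, -15.0, 86.0)), (338, (-57.0, -14.0, 86.0)), (339, (-60.0, -14.0, 87.0)), (340, (-61.0, -29.0, 75.0)), (341, (-55.0, -131.0, -2.0)), (342, (-58.0, -130.0, -1.0))]
```

```bash
python3 -m inch '[[[0,-0.001,0.002,0.015,0,0.0015,-1],[0,-0.001,0.002,0.03,0,0.0015,-1],[0,-0.001,0.002,0.04,0,0.0015,-1],[0,-0.001,0.002,0.048,0,0.0015,-1],[0,-0.001,0.002,0.048,0,0.0015,-1]]]'
python3 - <<'E'
from station import *
from h import *
s=read_state();print(s['wrist_force'],s['moment'])
delta(s,[*bx(.0012,-.0313),.055],down(90+BA))
p,d=snapshot('side');cv2.imwrite('pics/s4.png',cv2.resize(p[110:210,270:370,::-1],None,fx=6,fy=6,interpolation=2))
p,d=snapshot('wrist');cv2.imwrite('pics/w4.png',p[:,:,::-1])
E
```

```text
time: 6.88
eef_pos: [0.6248, -0.3005, 0.0613]
tool_rot: [[-0.003, -0.996, 0.088], [0.002, 0.088, 0.996], [-1.0, 0.003, 0.001]]
wrist_force: [0.1, 0.1, -5.1]
grip_width: 0.0399
[ 0.12093165  0.10591115 -5.05901905] [ 0.02351958 -0.01590753 -0.00458948]
rot [-0.0005  0.0014 -0.003 ] | 0.2 deg  shift [ 0.0063 -0.0012 -0.0002] 0.006
```

View pics/s4.png

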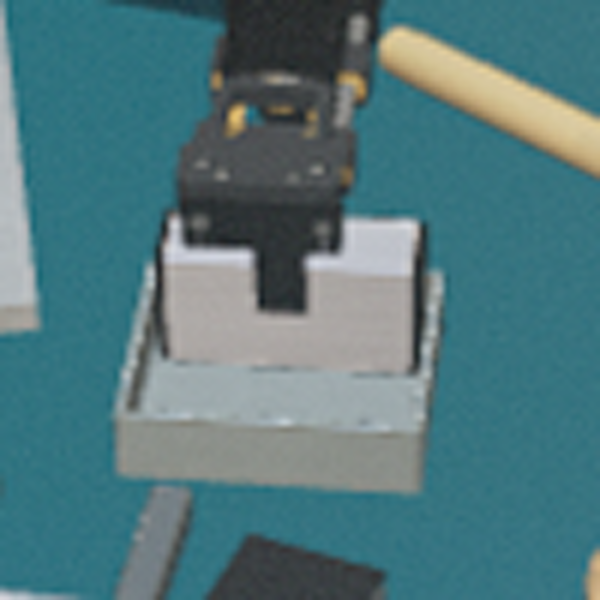

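View pics/w4.png

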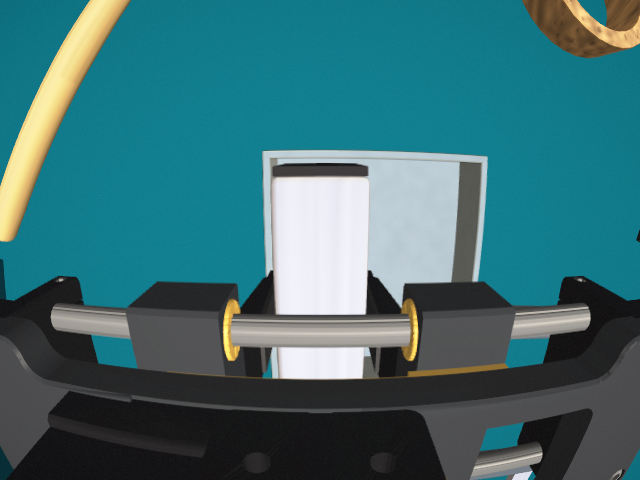

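The rail is inside the box with a gap on every side. I'm lowering it to contact.

```bash
python3 -m inch '[[[0,0.001,-0.003,0.003,-0.0008,-0.0002,-1],[0,0.001,-0.003,0.005,-0.0008,-0.0002,-1],[0,0.001,-0.003,0.0065,-0.0008,-0.0002,-1],[0,0.001,-0.003,0.0065,-0.0008,-0.0002,-1]]]'
python3 -c "
from station import *
s=read_state();print(s['wrist_force'],s['moment'],s['eef_pos'])"
```

```text
time: 7.48
eef_pos: [0.6258, -0.3008, 0.0555]
tool_rot: [[0.001, -0.996, 0.088], [-0.0, 0.088, 0.996], [-1.0, -0.001, -0.0]]
wrist_force: [0.4, -0.2, -5.4]
grip_width: 0.0393
[ 0.42740536 -0.17279178 -5.37844164] [ 0.0015444  -0.04462991 -0.00986075] [ 0.62577212 -0.30081675  0.05549353]
```

```bash
python3 -m inch '[[[0,0,0,0.001,0,0,-1],[0,0,0,0.001,0,0,-1],[0,0,0,0.002,0,0,-1],[0,0,0,0.002,0,0,-1]]]'
python3 -c "
from station import *
s=read_state();print(s['wrist_force'],s['moment'],s['eef_pos'])"
```

```text
time: 7.98
eef_pos: [0.626, -0.3009, 0.054]
tool_rot: [[0.001, -0.996, 0.088], [-0.0, 0.088, 0.996], [-1.0, -0.001, -0.0]]
wrist_force: [0.9, 0.2, -2.2]
grip_width: 0.0394
[ 0.93979845  0.21309592 -2.24107081] [0.11989473 0.1548997  0.00924598] [ 0.62597643 -0.30086019  0.05396632]
```

```bash
python3 -m inch '[[[0,0,0,0.001,0,0,-1],[0,0,0,0.001,0,0,-1],[0,0,0,0.001,0,0,-0.05],[0,0,0,0.001,0,0,0.1],[0,0,0,0.001,0,0,0.3],[0,0,0,0.001,0,0,0.4],[0,0,0,0.001,0,0,0.4]]]'
python3 -c "
from station import *
s=read_state();print(s['wrist_force'],s['moment'],s['eef_pos'],s['grip_width'])"
```

```text
time: 8.85
eef_pos: [0.6258, -0.3008, 0.0525]
tool_rot: [[0.001, -0.996, 0.088], [-0.0, 0.088, 0.996], [-1.0, -0.001, -0.0]]
wrist_force: [0.3, 1.1, -0.0]
grip_width: 0.0663
[ 0.31031856  1.0865263  -0.04200041] [ 0.01846671  0.01661261 -0.01155317] [ 0.62583525 -0.30084696  0.05253366] 0.06634307712341404
```

```bash
python3 -m inch '[[[0,0,0,-0.05,0,0,0.6],[0,0,0,-0.1,0,0,1],[0,0,0,-0.15,0,0,1],[0,0,0,-0.2,0,0,1],[0,0,0,-0.2,0,0,1]]]'
python3 - <<'E'
from station import *
from h import *
s=read_state()
delta(s,[.6163,-.007,.2],down(68.3))
p,d=snapshot('side');cv2.imwrite('pics/s5.png',cv2.resize(p[110:250,250:390,::-1],None,fx=4,fy=4,interpolation=2))
E
```

```text
time: 9.48
eef_pos: [0.6266, -0.3013, 0.2571]
tool_rot: [[0.007, -0.996, 0.088], [-0.004, 0.087, 0.996], [-1.0, -0.008, -0.003]]
wrist_force: [-0.0, -0.3, -0.5]
grip_width: 0.0948
rot [ 0.2911 -0.0023  0.0081] | 16.7 deg  shift [0.0559 0.0365 0.2925] 0.3
```

View pics/s5.png

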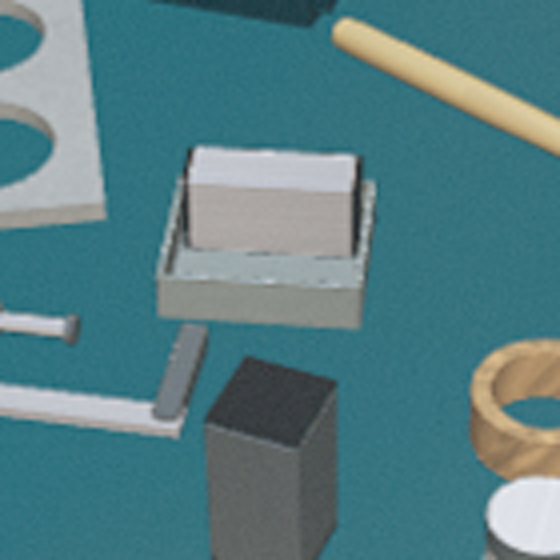

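The rail is down in the box, along its far side. Next is the post.

```bash
python3 -m inch '[[[0.05,0,0,0,0.005,0.05,1],[0.1,0,0,0,0.01,0.1,1],[0.2,0,0,0.02,0.02,0.16,1],[0.2911,-0.0023,0.0081,0.04,0.03,0.22,1],[0.2911,-0.0023,0.0081,0.0559,0.0365,0.28,1],[0.2911,-0.0023,0.0081,0.0559,0.0365,0.2925,1],[0.2911,-0.0023,0.0081,0.0559,0.0365,0.2925,1],[0.2911,-0.0023,0.0081,0.0559,0.0365,0.2925,1]]]'
python3 - <<'E'
from station import *
from h import *
s=read_state()
delta(s,[.6163,-.007,.09],down(68.3))
p,d=snapshot('wrist');cv2.imwrite('pics/w5.png',p[:,:,::-1])
# box & rail from top, yet visible?
p,d=snapshot('top');cv2.imwrite('pics/t5.png',p[:,:,::-1]);np.save('top5.npy',d)
E
```

```text
time: 10.52
eef_pos: [0.6152, -0.0076, 0.1966]
tool_rot: [[-0.006, -0.929, 0.371], [0.004, 0.371, 0.929], [-1.0, 0.007, 0.001]]
wrist_force: [-0.6, -0.3, 0.1]
grip_width: 0.0951
rot [-0.0011  0.0011 -0.0071] | 0.4 deg  shift [ 0.1066 -0.0016  0.0008] 0.107
```

View pics/w5.png

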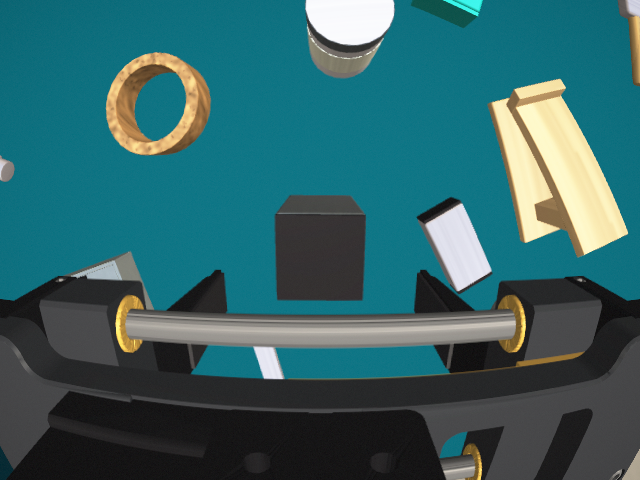

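View pics/t5.png

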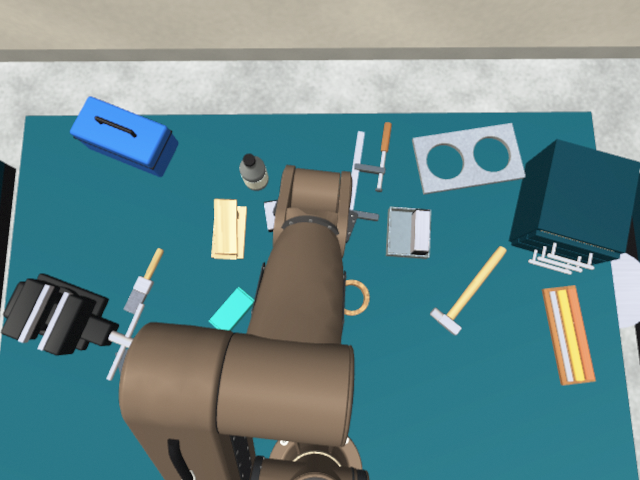

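```bash
python3 -m inch '[[[0,0.001,-0.007,0.04,-0.0016,0.0008,1],[0,0.001,-0.007,0.08,-0.0016,0.0008,1],[0,0.001,-0.007,0.1066,-0.0016,0.0008,1],[0,0.001,-0.007,0.1066,-0.0016,0.0008,0.5],[0,0.001,-0.007,0.1066,-0.0016,0.0008,-0.2],[0,0.001,-0.007,0.1066,-0.0016,0.0008,-1],[0,0.001,-0.007,0.1066,-0.0016,0.0008,-1],[0,0.001,-0.007,0.1066,-0.0016,0.0008,-1]]]' 45
python3 - <<'E'
from station import *
from h import *
s=read_state();print(s['grip_width'],s['wrist_force'],s['eef_pos'])
W=cloud(np.load('top5.npy'),calibration('top'))[195:270,370:450].reshape(-1,3)
P=W[(W[:,2]>.056)&(W[:,2]<.072)]
r=cv2.minAreaRect((P[:,:2]*1000).astype(np.float32));print(r,np.median(P[:,2]),len(P))
c=np.array(r[0])/1000-BOX-[.0013,-.0003];a=np.radians(BA)
print('rail in box',c@[np.cos(a),np.sin(a)],c@[-np.sin(a),np.cos(a)])
E
```

```text
time: 11.62
eef_pos: [0.6164, -0.0059, 0.091]
tool_rot: [[0.001, -0.929, 0.37], [-0.0, 0.37, 0.929], [-1.0, -0.001, 0.0]]
wrist_force: [-1.9, -3.0, 5.6]
grip_width: 0.0599
0.05991248334184761 [-1.87489537 -3.03957175  5.63048756] [ 0.61639486 -0.00590308  0.09098431]
((626.5418701171875, -299.9625549316406), (41.507564544677734, 120.7489013671875), 85.22107696533203) 0.06307014734650757 642
rail in box 0.0003793028613739226 -0.030244586290958622
```

```bash
python3 -m inch '[[[0,0,0,0,0,0,-1],[0,0,0,0,0,0,-1],[0,0,0,-0.02,0,0,-1],[0,0,0,-0.06,0,0,-1],[0,0,0,-0.11,0,0,-1],[0,0,0,-0.12,0,0,-1],[0,0,0,-0.12,0,0,-1]]]' 45
python3 - <<'E'
from station import *
from h import *
s=read_state();print(s['grip_width'],s['wrist_force'],s['moment'])
delta(s,[*bx(.0318,.0219),.21],down(90+BA))
E
```

```text
time: 12.5
eef_pos: [0.6157, -0.0055, 0.2092]
tool_rot: [[-0.001, -0.929, 0.37], [0.0, 0.37, 0.929], [-1.0, 0.001, 0.0]]
wrist_force: [-0.8, 0.3, -5.5]
grip_width: 0.06
0.060047258143458265 [-0.77540343  0.28547174 -5.49146144] [ 0.05636794  0.03314294 -0.00259287]
rot [-0.2915  0.0003 -0.0009] | 16.7 deg  shift [-0.0009 -0.1328 -0.2108] 0.249
```

```bash
python3 -m inch '[[[-0.1,0,0,0,-0.027,-0.043,-1],[-0.2,0,0,0,-0.055,-0.09,-1],[-0.2915,0,0,0,-0.085,-0.135,-1],[-0.2915,0,-0.001,0,-0.11,-0.18,-1],[-0.2915,0,-0.001,0,-0.1328,-0.2108,-1],[-0.2915,0,-0.001,0,-0.1328,-0.2108,-1],[-0.2915,0,-0.001,0,-0.1328,-0.2108,-1]]]'
python3 - <<'E'
from station import *
from h import *
s=read_state();print(s['grip_width'],s['wrist_force'],s['moment'])
delta(s,[*bx(.0318,.0219),.145],down(90+BA))
p,d=snapshot('wrist');cv2.imwrite('pics/w6.png',p[:,:,::-1])
p,d=snapshot('side');cv2.imwrite('pics/s6.png',cv2.resize(p[90:210,260:380,::-1],None,fx=5,fy=5,interpolation=2))
E
```

```text
time: 13.38
eef_pos: [0.6608, -0.25, 0.2075]
tool_rot: [[-0.002, -0.996, 0.087], [0.002, 0.087, 0.996], [-1.0, 0.003, 0.002]]
wrist_force: [0.5, -0.3, -4.9]
grip_width: 0.0598
0.059793604693761625 [ 0.51312886 -0.30404795 -4.93507108] [ 0.01431666 -0.07236207  0.0020515 ]
rot [-0.0002  0.0018 -0.0026] | 0.2 deg  shift [ 0.0625 -0.0005 -0.0006] 0.063
```

View pics/w6.png

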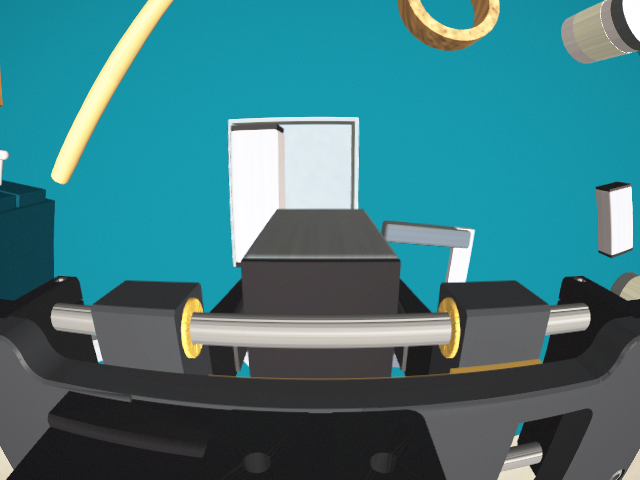

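View pics/s6.png

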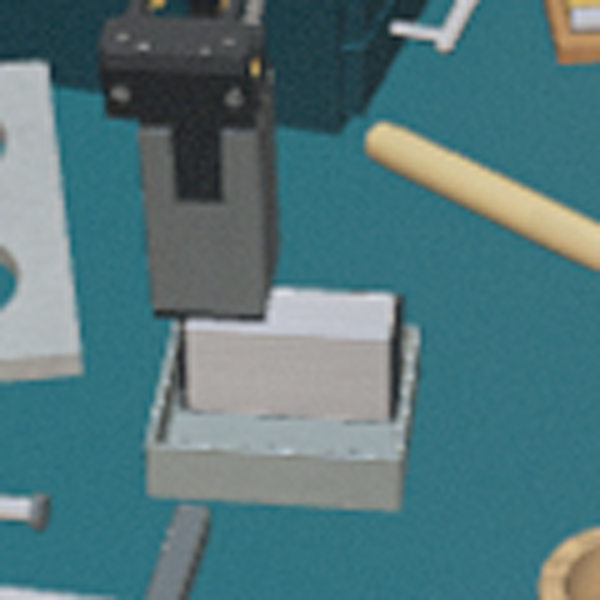

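```bash
python3 -m inch '[[[0,0.002,-0.0026,0.02,-0.0005,-0.0006,-1],[0,0.002,-0.0026,0.04,-0.0005,-0.0006,-1],[0,0.002,-0.0026,0.041,-0.0005,-0.0006,-1],[0,0.002,-0.0026,0.041,-0.0005,-0.0006,-1]]]'
python3 - <<'E'
from station import *
from h import *
s=read_state();print(s['grip_width'],s['wrist_force'],s['moment'])
delta(s,[*bx(.0318,.0219),.145],down(90+BA))
p,d=snapshot('side');cv2.imwrite('pics/s7.png',cv2.resize(p[90:210,260:380,::-1],None,fx=5,fy=5,interpolation=2))
p,d=snapshot('wrist');cv2.imwrite('pics/w7.png',cv2.resize(p[90:300,180:450,::-1],None,fx=2.5,fy=2.5))
E
```

```text
time: 13.98
eef_pos: [0.6623, -0.2508, 0.1697]
tool_rot: [[0.004, -0.996, 0.086], [-0.002, 0.086, 0.996], [-1.0, -0.004, -0.002]]
wrist_force: [-0.5, -0.3, -4.9]
grip_width: 0.0604
0.06040049114844975 [-0.50878079 -0.30912026 -4.87800673] [ 0.0295106  -0.01033231  0.00768846]
rot [ 0.0007 -0.0021  0.0041] | 0.3 deg  shift [0.0246 0.0014 0.0003] 0.025
```

View pics/s7.png

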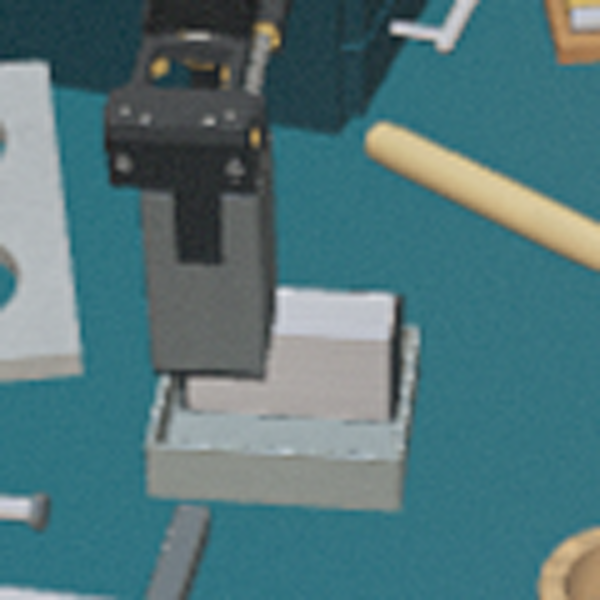

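View pics/w7.png

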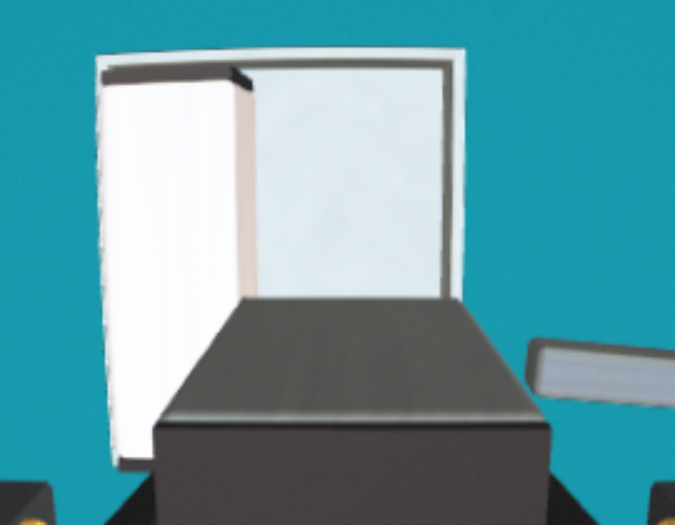

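```bash
python3 -m inch '[[[0,-0.002,0.004,0.006,0.0012,0.0005,-1],[0,-0.002,0.004,0.015,0.0012,0.0005,-1],[0,-0.002,0.004,0.026,0.0012,0.0005,-1],[0,-0.002,0.004,0.036,0.0012,0.0005,-1],[0,-0.002,0.004,0.036,0.0012,0.0005,-1]]]'
python3 - <<'E'
from station import *
from h import *
s=read_state();print(s['grip_width'],s['wrist_force'],s['moment'],s['eef_pos'])
delta(s,[*bx(.0318,.0222),.098],down(90+BA))
p,d=snapshot('side');cv2.imwrite('pics/s8.png',cv2.resize(p[90:210,260:380,::-1],None,fx=5,fy=5,interpolation=2))
p,d=snapshot('wrist');cv2.imwrite('pics/w8.png',cv2.resize(p[90:300,180:450,::-1],None,fx=2.5,fy=2.5))
E
```

```text
time: 14.7
eef_pos: [0.6606, -0.2506, 0.1316]
tool_rot: [[-0.002, -0.996, 0.087], [0.001, 0.087, 0.996], [-1.0, 0.002, 0.001]]
wrist_force: [0.0, -0.5, -5.4]
grip_width: 0.0598
0.05980114332161096 [ 0.01185339 -0.51843848 -5.41360437] [ 0.05740495 -0.03874438  0.01600437] [ 0.66056388 -0.25059263  0.13158432]
rot [-0.0001  0.0009 -0.0024] | 0.1 deg  shift [ 0.0336 -0.0006  0.0005] 0.034
```

View pics/s8.png

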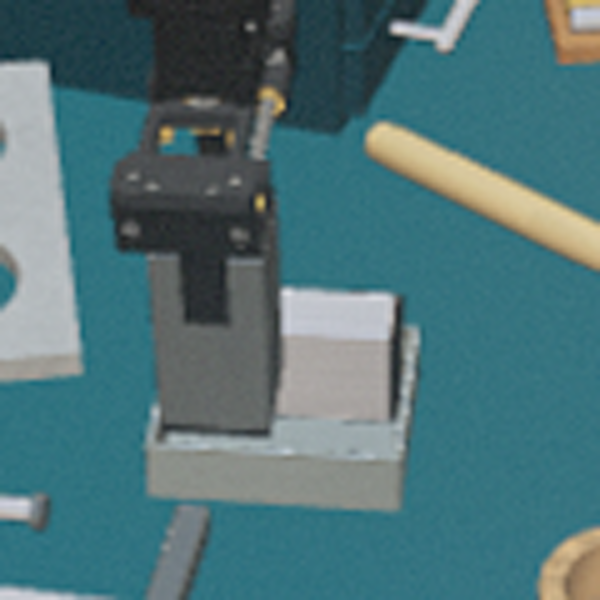

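View pics/w8.png

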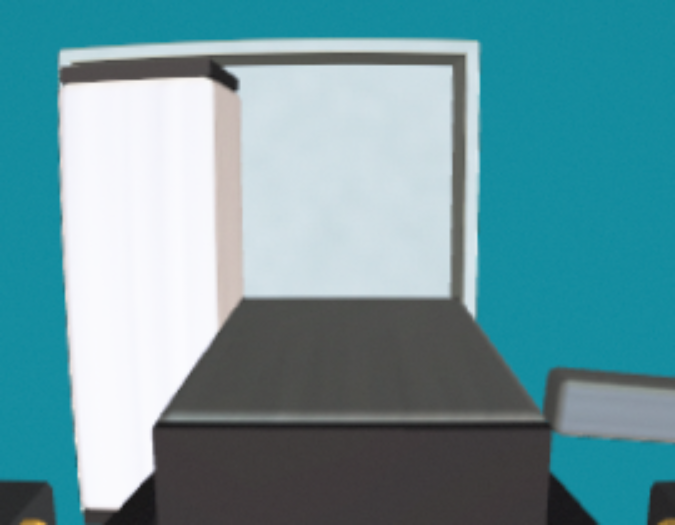

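```bash
python3 -m inch '[[[0,0.001,-0.0024,0,-0.0006,-0.0014,-1],[0,0.001,-0.0024,0.01,-0.0006,-0.0014,-1],[0,0.001,-0.0024,0.018,-0.0006,-0.0014,-1],[0,0.001,-0.0024,0.026,-0.0006,-0.0014,-1],[0,0.001,-0.0024,0.026,-0.0006,-0.0014,-1]]]'
python3 - <<'E'
from station import *
from h import *
s=read_state();print(s['grip_width'],s['wrist_force'],s['moment'],s['eef_pos'])
delta(s,[*bx(.0318,.0208),.094],down(90+BA))
p,d=snapshot('wrist');cv2.imwrite('pics/w9.png',cv2.resize(p[90:300,180:450,::-1],None,fx=2.5,fy=2.5))
E
```

```text
time: 15.42
eef_pos: [0.6611, -0.252, 0.1059]
tool_rot: [[0.0, -0.996, 0.087], [-0.0, 0.087, 0.996], [-1.0, -0.0, -0.0]]
wrist_force: [0.2, 0.5, -5.3]
grip_width: 0.0598
0.05979638062123378 [ 0.24598305  0.5172581  -5.29202175] [ 0.01789997 -0.02290326  0.00472933] [ 0.66109237 -0.25204535  0.10586237]
rot [-0.0001 -0.0002  0.0004] | 0.0 deg  shift [0.0119 0.0001 0.0005] 0.012
```

View pics/w9.png

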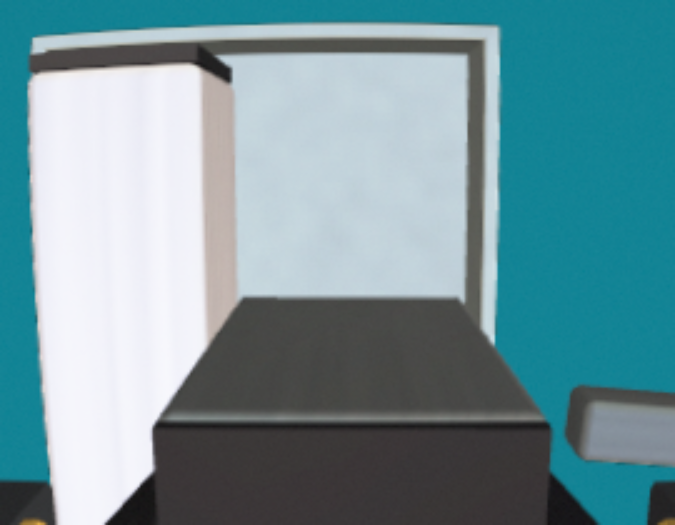

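```bash
python3 -m inch '[[[0,0,0,0.004,0,0,-1],[0,0,0,0.008,0,0,-1],[0,0,0,0.0105,0,0,-1],[0,0,0,0.0115,0,0,-1],[0,0,0,0.0115,0,0,-1]]]'
python3 -c "
from station import *
s=read_state();print(s['wrist_force'],s['moment'],s['eef_pos'])"
```

```text
time: 16.1
eef_pos: [0.6615, -0.2522, 0.0955]
tool_rot: [[0.002, -0.996, 0.087], [-0.001, 0.087, 0.996], [-1.0, -0.002, -0.001]]
wrist_force: [-0.2, 0.2, -5.2]
grip_width: 0.0599
[-0.16293081  0.22269724 -5.15284259] [0.01622743 0.00691887 0.02232722] [ 0.66147463 -0.25224443  0.09546876]
```

```bash
python3 -m inch '[[[0,0,0,0.001,0,0,-1],[0,0,0,0.002,0,0,-1],[0,0,0,0.002,0,0,-1]]]'
python3 -c "
from station import *
s=read_state();print(s['wrist_force'],s['moment'],s['eef_pos'])"
```

```text
time: 16.48
eef_pos: [0.6616, -0.2523, 0.0952]
tool_rot: [[0.003, -0.996, 0.087], [-0.001, 0.087, 0.996], [-1.0, -0.003, -0.001]]
wrist_force: [-5.7, 0.9, 8.8]
grip_width: 0.06
[-5.70594894  0.86957402  8.78060541] [0.71092893 0.80668374 0.1277723 ] [ 0.66157761 -0.25231127  0.09515677]
```

```bash
python3 -m inch '[[[0,0,0,-0.001,0,0,-1],[0,0,0,-0.001,0,0,0.3],[0,0,0,-0.001,0,0,0.45],[0,0,0,-0.001,0,0,0.6],[0,0,0,-0.001,0,0,0.6],[0,0,0,-0.03,0,0,0.7],[0,0,0,-0.08,0,0,1],[0,0,0,-0.13,0,0,1]]]'
python3 -m inch '[[[0,0,0,0,0.03,0.05,1],[0,0,0,0,0.06,0.1,1],[0,0,0,0,0.08,0.15,1],[0,0,0,0,0.08,0.15,1]]]'
python3 - <<'E'
from station import *
from h import *
s=read_state();print(s['grip_width'],s['wrist_force'],s['eef_pos'])
delta(s,[.465,.076,.2],down(80))
for n in("side","top"):
    p,d=snapshot(n);cv2.imwrite(f'pics/{n}10.png',p[:,:,::-1]);np.save(n+'10.npy',d)
t,b=[cv2.imread(f"pics/{n}10.png") for n in ["top","side"]]
cv2.imwrite('pics/z10.png',np.hstack([cv2.resize(t[190:270,370:450],None,fx=5,fy=5),cv2.resize(b[110:190,280:360],None,fx=5,fy=5)]))
E
```

```text
time: 17.48
eef_pos: [0.6611, -0.252, 0.2247]
tool_rot: [[0.001, -0.996, 0.087], [-0.001, 0.087, 0.996], [-1.0, -0.001, -0.001]]
wrist_force: [0.5, -0.4, 0.3]
grip_width: 0.0932
time: 17.98
eef_pos: [0.5937, -0.0928, 0.2238]
tool_rot: [[0.002, -0.996, 0.084], [-0.001, 0.084, 0.996], [-1.0, -0.002, -0.001]]
wrist_force: [0.6, 0.2, -0.3]
grip_width: 0.0947
0.09473644073668498 [ 0.55120069  0.18442337 -0.33640176] [ 0.59373926 -0.09275779  0.22384569]
rot [ 0.0905 -0.0005  0.0021] | 5.2 deg  shift [0.0235 0.1425 0.1574] 0.214
```

View pics/z10.png

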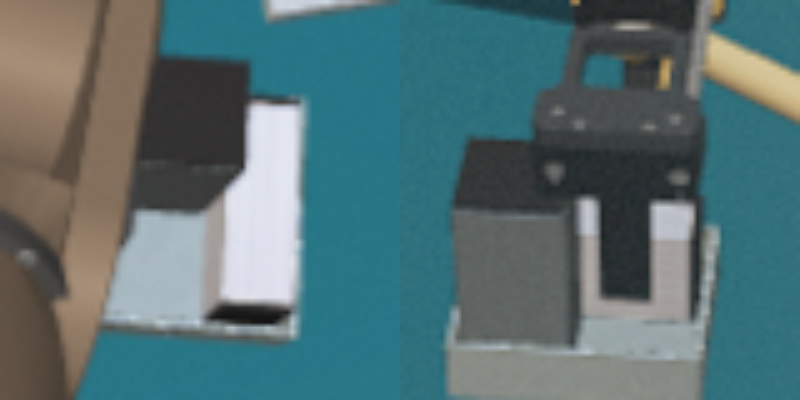

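```bash
python3 -m inch '[[[0,0,0,0,0.04,0.045,1],[0.01,0,0,0.01,0.08,0.09,1],[0.0143,0,0.002,0.0235,0.12,0.13,1],[0.0143,0,0.002,0.0235,0.1425,0.1574,1],[0.0143,0,0.002,0.0235,0.1425,0.1574,1],[0.0143,0,0.002,0.0235,0.1425,0.1574,1]]]'
python3 - <<'E'
from station import *
from h import *
s=read_state();print(s['eef_pos'])
delta(s,[.465,.0758,.085],down(85))
p,d=snapshot('wrist');cv2.imwrite('pics/w10.png',p[:,:,::-1])
p,d=snapshot('top');cv2.imwrite('pics/t11.png',p[:,:,::-1]);np.save('top11.npy',d)
cv2.imwrite('pics/z11.png',cv2.resize(p[190:270,370:450,::-1],None,fx=7,fy=7))
E
```

```text
time: 18.82
eef_pos: [0.4675, 0.0726, 0.1994]
tool_rot: [[0.001, -0.995, 0.102], [-0.001, 0.102, 0.995], [-1.0, -0.001, -0.001]]
wrist_force: [-0.5, 0.1, 1.3]
grip_width: 0.0952
[0.46754772 0.07262228 0.19937336]
rot [-0.015  -0.0009  0.0007] | 0.9 deg  shift [0.1144 0.0029 0.003 ] 0.114
```

View pics/w10.png

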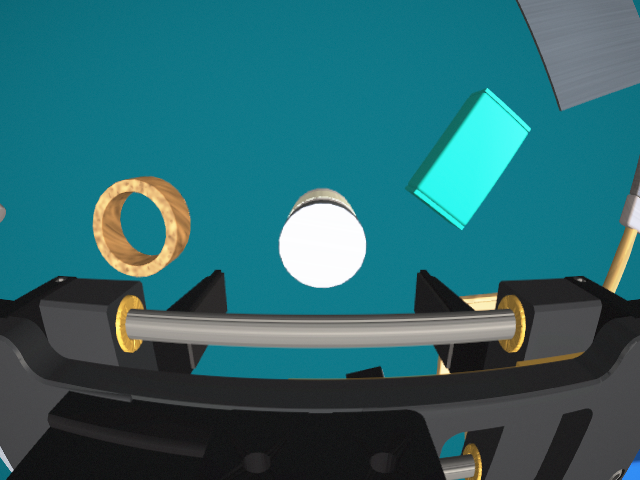

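View pics/z11.png

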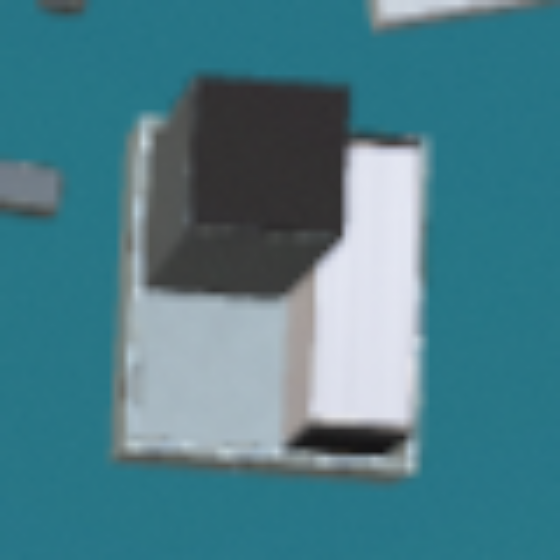

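```bash
python3 -m inch '[[[-0.015,0,0,0.04,0.0029,0.003,1],[-0.015,0,0,0.08,0.0029,0.003,1],[-0.015,0,0,0.1144,0.0029,0.003,1],[-0.015,0,0,0.1144,0.0029,0.003,1],[-0.015,0,0,0.1144,0.0029,0.003,0.3],[-0.015,0,0,0.1144,0.0029,0.003,-0.3],[-0.015,0,0,0.1144,0.0029,0.003,-1],[-0.015,0,0,0.1144,0.0029,0.003,-1]]]' 30
python3 - <<'E'
from station import *
from h import *
s=read_state();print(s['grip_width'],s['wrist_force'],s['eef_pos'])
a=np.radians(BA);W=cloud(np.load('top11.npy'),calibration('top'))[190:270,370:450].reshape(-1,3)
for lo,hi in((.056,.072),(.115,.132)):
    P=W[(W[:,2]>lo)&(W[:,2]<hi)]
    r=cv2.minAreaRect((P[:,:2]*1000).astype(np.float32))
    c=np.array(r[0])/1000-BOX-[.0013,-.0003]
    print(r,np.median(P[:,2]),'in box',c@[np.cos(a),np.sin(a)],c@[-np.sin(a),np.cos(a)])
E
```

```text
time: 19.92
eef_pos: [0.464, 0.0766, 0.0854]
tool_rot: [[0.001, -0.996, 0.086], [-0.001, 0.086, 0.996], [-1.0, -0.001, -0.001]]
wrist_force: [-0.5, -2.1, 1.5]
grip_width: 0.0601
0.060087593109690064 [-0.45264947 -2.13161615  1.47445401] [0.46399431 0.07663344 0.08541953]
((628.9209594726562, -269.8912048339844), (101.77826690673828, 120.51277923583984), 85.89695739746094) 0.06328986129387487 in box 0.00012844821039226573 -8.031545937383212e-05
((662.58837890625, -251.2972869873047), (59.917667388916016, 60.00630569458008), 85.47836303710938) 0.12332207196978956 in box 0.03204718622805305 0.021377155863373763
```

```bash
python3 -m inch '[[[0,0,0,0,0,0,-1],[0,0,0,0,0,0,-1],[0,0,0,-0.02,0,0,-1],[0,0,0,-0.06,0,0,-1],[0,0,0,-0.11,0,0,-1],[0,0,0,-0.145,0,0,-1],[0,0,0,-0.145,0,0,-1]]]' 35
python3 - <<'E'
from station import *
from h import *
s=read_state();print(s['grip_width'],s['wrist_force'],s['moment'])
delta(s,[*bx(-.031,.0213),.23],down(90+BA))
E
```

```text
time: 20.8
eef_pos: [0.4644, 0.0769, 0.2316]
tool_rot: [[0.004, -0.996, 0.086], [-0.001, 0.086, 0.996], [-1.0, -0.004, -0.0]]
wrist_force: [-0.1, 0.0, -4.3]
grip_width: 0.0603
0.060255344881322184 [-0.1003671  0.0484159 -4.2916531] [0.04126529 0.03163181 0.00599977]
rot [ 0.0008 -0.0003  0.0037] | 0.2 deg  shift [ 0.0023 -0.1615 -0.3097] 0.349
```

```bash
python3 -m inch '[[[0,0,0.0037,0,-0.025,-0.05,-1],[0,0,0.0037,0,-0.05,-0.1,-1],[0,0,0.0037,0,-0.08,-0.155,-1],[0,0,0.0037,0,-0.11,-0.21,-1],[0,0,0.0037,0,-0.135,-0.26,-1],[0,0,0.0037,0.002,-0.155,-0.297,-1],[0,0,0.0037,0.002,-0.1615,-0.3097,-1],[0,0,0.0037,0.002,-0.1615,-0.3097,-1]]]'
python3 -m inch '[[[0,0,0,0,0,0,-1],[0,0,0,0,0,0,-1]]]'
python3 - <<'E'
from station import *
from h import *
s=read_state();print(s['grip_width'],s['wrist_force'],s['moment'])
delta(s,[*bx(-.031,.0213),.165],down(90+BA))
E
```

```text
time: 21.8
eef_pos: [0.5974, -0.2456, 0.2262]
tool_rot: [[-0.006, -0.996, 0.087], [0.001, 0.087, 0.996], [-1.0, 0.006, 0.0]]
wrist_force: [0.0, -0.3, -3.9]
grip_width: 0.0598
time: 22.05
eef_pos: [0.5978, -0.2445, 0.2283]
tool_rot: [[-0.004, -0.996, 0.085], [-0.0, 0.085, 0.996], [-1.0, 0.004, -0.001]]
wrist_force: [-0.5, 0.1, -3.1]
grip_width: 0.0595
0.059526303626133634 [-0.51214602  0.13273655 -3.09894637] [ 0.03520477 -0.08916277 -0.01113883]
rot [ 0.0019 -0.0007 -0.0038] | 0.2 deg  shift [ 0.0633 -0.001  -0.001 ] 0.063
```

```bash
python3 -m inch '[[[0.002,0,-0.0038,0.02,-0.001,-0.001,-1],[0.002,0,-0.0038,0.04,-0.001,-0.001,-1],[0.002,0,-0.0038,0.063,-0.001,-0.001,-1],[0.002,0,-0.0038,0.063,-0.001,-0.001,-1],[0.002,0,-0.0038,0.063,-0.001,-0.001,-1]]]'
python3 - <<'E'
from station import *
from h import *
s=read_state();print(s['grip_width'],s['wrist_force'],s['moment'])
delta(s,[*bx(-.031,.0213),.089],down(90+BA))
p,d=snapshot('side');cv2.imwrite('pics/s12.png',cv2.resize(p[90:210,260:380,::-1],None,fx=5,fy=5,interpolation=2))
p,d=snapshot('wrist');cv2.imwrite('pics/w12.png',cv2.resize(p[90:330,180:450,::-1],None,fx=2.5,fy=2.5))
E
```

```text
time: 22.68
eef_pos: [0.599, -0.2466, 0.1662]
tool_rot: [[0.001, -0.996, 0.088], [-0.001, 0.088, 0.996], [-1.0, -0.001, -0.001]]
wrist_force: [-0.2, 0.4, -2.6]
grip_width: 0.0598
0.059781055079840356 [-0.16447818  0.39690831 -2.58956445] [ 0.01919689  0.01495119 -0.01986487]
rot [-0.0008 -0.0013  0.0011] | 0.1 deg  shift [0.0772 0.0007 0.001 ] 0.077
```

View pics/s12.png

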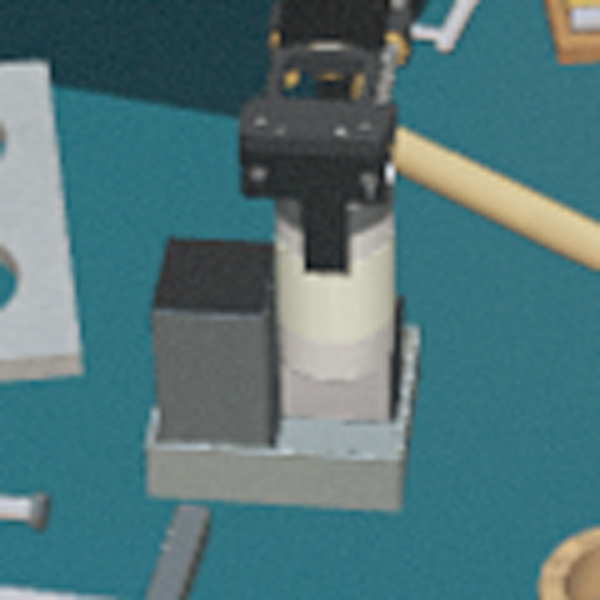

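View pics/w12.png

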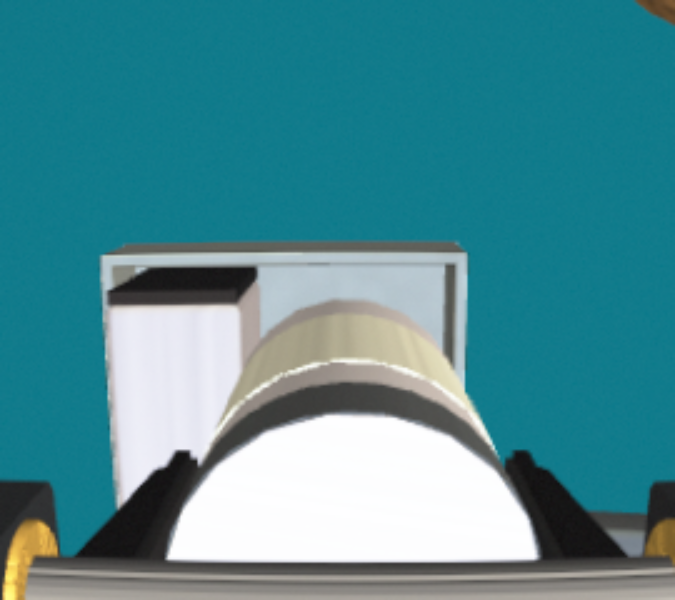

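```bash
python3 -m inch '[[[0,-0.001,0.001,0,0.0017,0.001,-1],[0,-0.001,0.001,0.015,0.0017,0.001,-1],[0,-0.001,0.001,0.03,0.0017,0.001,-1],[0,-0.001,0.001,0.045,0.0017,0.001,-1],[0,-0.001,0.001,0.045,0.0017,0.001,-1]]]'
python3 - <<'E'
from station import *
from h import *
s=read_state();print(s['grip_width'],s['wrist_force'],s['moment'])
delta(s,[*bx(-.032,.0213),.089],down(90+BA))
p,d=snapshot('side');cv2.imwrite('pics/s13.png',cv2.resize(p[90:210,260:380,::-1],None,fx=5,fy=5,interpolation=2))
p,d=snapshot('wrist');cv2.imwrite('pics/w13.png',cv2.resize(p[90:330,180:450,::-1],None,fx=2.5,fy=2.5))
E
```

```text
time: 23.4
eef_pos: [0.5964, -0.2454, 0.1182]
tool_rot: [[-0.004, -0.996, 0.089], [0.002, 0.089, 0.996], [-1.0, 0.004, 0.001]]
wrist_force: [0.4, -0.4, -3.6]
grip_width: 0.0603
0.06034828559231368 [ 0.3731959  -0.36346348 -3.55309972] [ 0.03598644 -0.02413708 -0.00989841]
rot [-0.0014  0.0014 -0.0038] | 0.2 deg  shift [ 0.0292 -0.0012 -0.    ] 0.029
```

View pics/s13.png

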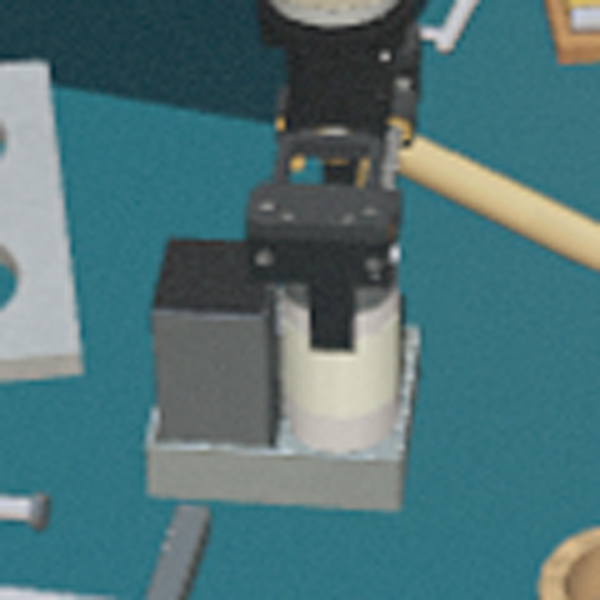

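View pics/w13.png

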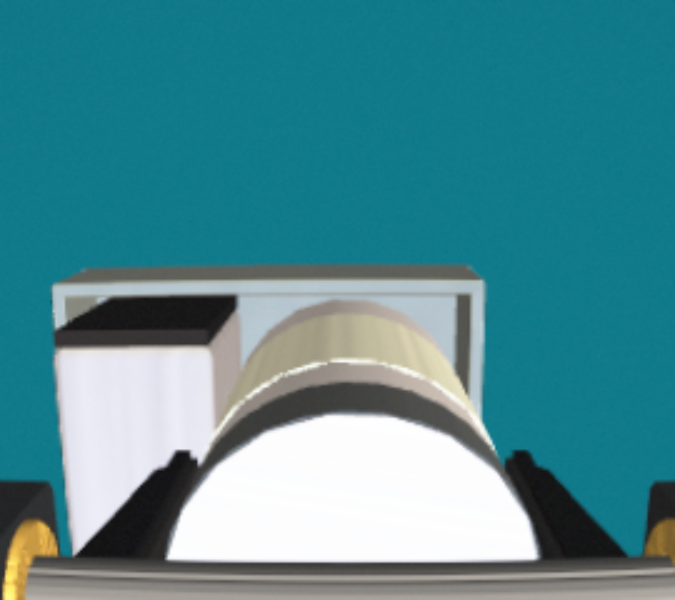

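```bash
python3 -m inch '[[[-0.001,0.001,-0.0035,0.008,-0.001,-0.0004,-1],[-0.001,0.001,-0.0035,0.016,-0.001,-0.0004,-1],[-0.001,0.001,-0.0035,0.023,-0.001,-0.0004,-1],[-0.001,0.001,-0.0035,0.027,-0.001,-0.0004,-1],[-0.001,0.001,-0.0035,0.027,-0.001,-0.0004,-1]]]'
python3 -c "
from station import *
s=read_state();print(s['wrist_force'],s['moment'],s['eef_pos'])"
```

```text
time: 24.12
eef_pos: [0.5978, -0.2461, 0.0927]
tool_rot: [[0.002, -0.996, 0.087], [-0.001, 0.087, 0.996], [-1.0, -0.002, -0.001]]
wrist_force: [-0.5, -0.3, -3.1]
grip_width: 0.0599
[-0.54459378 -0.30840482 -3.11620642] [0.04382628 0.01108326 0.00422356] [ 0.59781537 -0.24612589  0.0927322 ]
```

```bash
python3 -m inch '[[[0,0,0,0.002,0,0,-1],[0,0,0,0.003,0,0,-1],[0,0,0,0.004,0,0,-1],[0,0,0,0.004,0,0,-1]]]'
python3 -c "
from station import *
s=read_state();print(s['wrist_force'],s['moment'],s['eef_pos'])"
```

```text
time: 24.62
eef_pos: [0.5981, -0.2462, 0.0894]
tool_rot: [[0.003, -0.996, 0.088], [-0.001, 0.087, 0.996], [-1.0, -0.003, -0.001]]
wrist_force: [-0.7, 0.8, -0.1]
grip_width: 0.0598
[-0.71988185  0.76395043 -0.11027962] [0.13346124 0.04431456 0.02918559] [ 0.59805657 -0.2461986   0.08938456]
```

Touched down at z = 0.0894, where I expected 0.0894. I'll press slightly, then release and withdraw.

```bash
python3 -m inch '[[[0,0,0,0.001,0,0,-1],[0,0,0,0.001,0,0,-1],[0,0,0,0.0005,0,0,0.3],[0,0,0,0.0005,0,0,0.45],[0,0,0,0.0005,0,0,0.55],[0,0,0,0.0005,0,0,0.6],[0,0,0,-0.03,0,0,0.6],[0,0,0,-0.08,0,0,0.8]]]'
python3 -m inch '[[[0,0,0,-0.05,0,0,0.8],[0,0,0,-0.1,0,0,1],[0,0,0,-0.11,0.05,0.05,1],[0,0,0,-0.11,0.09,0.1,1],[0,0,0,-0.11,0.12,0.15,1],[0,0,0,-0.11,0.14,0.2,1],[0,0,0,-0.11,0.15,0.25,1],[0,0,0,-0.11,0.15,0.25,1]]]'
python3 - <<'E'
from station import *
from h import *
s=read_state();print(s['grip_width'],s['wrist_force'],s['eef_pos'])
for n in("side","top"):
    p,d=snapshot(n);cv2.imwrite(f'pics/{n}14.png',p[:,:,::-1]);np.save(n+'14.npy',d)
t,b=[cv2.imread(f"pics/{n}14.png") for n in ["top","side"]]
cv2.imwrite('pics/z14.png',np.hstack([cv2.resize(t[190:270,370:450],None,fx=5,fy=5),cv2.resize(b[110:190,280:360],None,fx=5,fy=5)]))
a=np.radians(BA);W=cloud(np.load('top14.npy'),calibration('top'))[190:270,370:450].reshape(-1,3)
for lo,hi in((.057,.07),(.108,.118),(.1195,.132)):
    P=W[(W[:,2]>lo)&(W[:,2]<hi)]
    print(len(P),np.median(P,0))
    r=cv2.minAreaRect((P[:,:2]*1000).astype(np.float32))
    c=np.array(r[0])/1000-BOX-[.0013,-.0003]
    print(np.round(r[1],1),r[2],'in box',c@[np.cos(a),np.sin(a)],c@[-np.sin(a),np.cos(a)])
E
```

```text
time: 25.62
eef_pos: [0.5971, -0.2458, 0.1685]
tool_rot: [[-0.001, -0.996, 0.088], [0.001, 0.088, 0.996], [-1.0, 0.001, 0.001]]
wrist_force: [0.5, -0.4, 0.5]
grip_width: 0.0815
time: 26.62
eef_pos: [0.4693, 0.0187, 0.2789]
tool_rot: [[0.003, -0.996, 0.084], [-0.001, 0.084, 0.996], [-1.0, -0.003, -0.001]]
wrist_force: [0.4, 0.5, 0.6]
grip_width: 0.095
0.09498280731552688 [0.35389616 0.52485302 0.64669461] [0.46926264 0.01869431 0.27890752]
559 [ 0.62038791 -0.30120127  0.0634854 ]
[101.7 120.5] 85.54988861083984 in box -0.0005840788442976592 -3.4361777748884486e-05
436 [ 0.60161729 -0.24577513  0.11349824]
[ 58.3 116.7] 86.13040161132812 in box -0.002573041815166471 0.021679252081332097
481 [ 0.66314762 -0.25118543  0.1232858 ]
[ 59.9 101.6] 84.71720123291016 in box 0.010776775160665367 0.021420776468640358
```

View pics/z14.png

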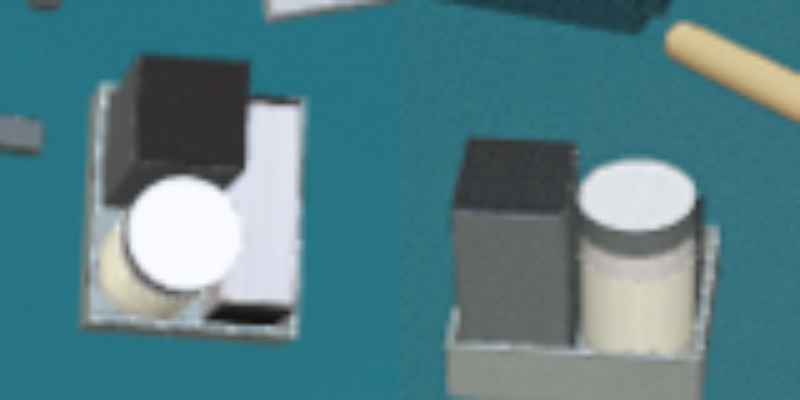

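View pics/side14.png

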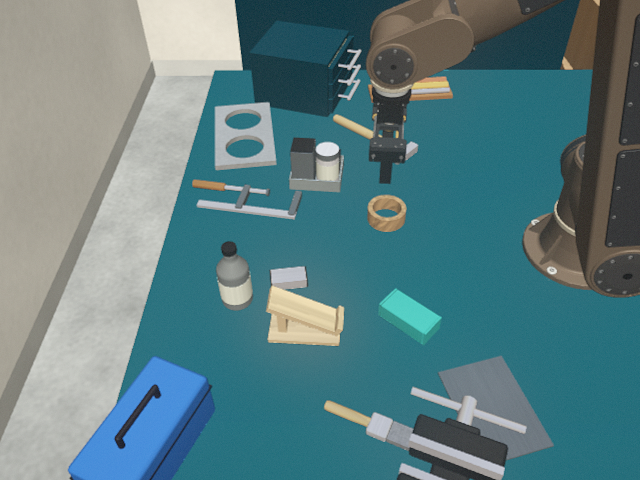

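The tops read 63.5, 123.3 and 113.5 mm, against 64, 124 and 114 mm expected with all three on the floor. The bystanders look unmoved, so I'm handing in.

```bash
python3 -m inch '[[[0,0,0,0,0,0,1],[0,0,0,0,0,0,1]]]'
python3 -c "
from station import *
s=read_state();print(s['time'],s['wrist_force'],abs(s['dq']).max())
print(close_job())"
```

```text
time: 26.98
eef_pos: [0.4701, 0.0152, 0.2784]
tool_rot: [[0.002, -0.996, 0.089], [-0.001, 0.089, 0.996], [-1.0, -0.002, -0.001]]
wrist_force: [0.6, -0.1, -0.0]
grip_width: 0.0955
26.975 [ 0.64929762 -0.05474093 -0.03444032] 0.003025976105570641
the job is handed in; nothing more can be done
None
```

All three pieces are packed in the grey box, and I handed the job in at 27 s of the 72 s allowed. The flat tube lies on its narrow side along the box's far long side. The square tube and the tin stand upright beside it.

- **On the floor:** after release, the top camera read the tops at 63.5 mm (flat tube), 123.3 mm (square tube) and 113.5 mm (tin). Resting on the 4 mm floor they should read 64, 124 and 114 mm. I also saw the load come off the wrist as each piece touched down.
- **Let go and clear:** the gripper is open and well away from the box, and the arm was still when I handed in.
- **Other things:** the last side view shows the bystanders and look-alikes where they were. I checked this by eye and did not measure it.
- **Disagreement:** the top and side cameras differed by about 2.5 mm in world x, so I used their mean and checked the fit with the wrist camera on the way down. When the square tube was partly in, that view showed it too close to the box wall, so I moved it about 1.4 mm before lowering it further.

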